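# Fetch the valve block from behind the cans

### The arm

A 7-joint arm with a two-finger parallel gripper is mounted at the origin on a cart in front of the work surface, level with it; the furniture and walls round the work are solid. World frame = base frame: x ahead of the robot, y to its left, z up, the work surface at z = 0. Lengths are in m, angles in rad, forces in N, time in s.
With the tool pointing down it reaches from about 0.425 to 0.95 m from the base axis. Payload 4.7 kg.
Tool frame: the origin (TCP) lies at the very end of the fingers, on their centre line; the grasp point (between the pads) lies 19 mm behind it (robot.pinch_z is the distance from the TCP to the grasp point, in m); z points along the fingers, y is the line along which they close (so a half turn about z gives the same grasp; the last joint's range is limited). The gripper opens to 85 mm and grips with 20 to 120 N. Pads are 22 mm wide; open, the fingers measure 114 mm over their backs; the gripper's body (76 mm by 85 mm) begins 54 mm behind the grasp point. The pads swing forward as they close: fully open they stand 13 mm farther back than shut.
Start: joints at [1.148, 0.469, -0.049, 1.532, 0.024, 1.141, -0.082], TCP at [0.259, -0.623, 0.231] pointing down, gripper open.
Joint ranges: [-2.59, 2.59], [-0.33, 1.99], [-1.39, 1.29], [0.1, 2.45], [-1.04, 4.18], [0.21, 1.99], [-2.66, 2.66]. Speed limits (rad/s): [2.57, 2.57, 3.14, 3.14, 3.14, 3.14, 3.14].

### API

Orientations are given as a unit quaternion [x, y, z, w].
In Python, from station import robot gives the robot as it stands. The module is installed in compiled form; this text tells all that it offers.
- The arm moves only by the shell command python3 -m jog 'ROWS'. ROWS is JSON, a list of rows, each an object with "delta_pos": the shift along the tool's x, y, z in m, a list of three; "rot": the turn, a rotation vector about the tool's x, y, z in rad, a list of three; "gripper": the closure in counts, from 0 (fully open) to 255 (shut). In form: [{"delta_pos": [tx, ty, tz], "rot": [ax, ay, az], "gripper": gripper}, ...]. A call has 1 to 10 rows; each row is the pose to reach, as a shift and turn from the pose commanded when the call began, along the tool's axes at that moment; what a row does not reach only later rows make up. A row lasts 1/12 s, in which the tool goes at most 41.7 mm and 7.16 degrees, less where a joint would pass 70% of its speed; a pose out of reach is approached as far as the arm can. A call with a gripper value outside its range is refused whole. The fingers move at their own pace and stop on an object; the grip force is fixed at half the most. Time passes only in rows, so rows that repeat a pose let the fingers close. It gives the time, the measured TCP pose, the force, the opening and the grip force at its end, in the units of the state.
- robot.get_obs(): the state, without advancing time (a new reading comes with each control period).
- robot.grab_frame(name): name is "side" or "top" or "wrist"; returns (picture, depth): 420x560x3 uint8, red, green, blue; 420x560 float32, m along the optical axis (not along the pixel's ray), 0 where there is no reading.
- robot.camera_info(name): a dict with "fx", "fy", "cx", "cy" (pixels), "dist" ([k1, k2, p1, p2, k3] as OpenCV has them; the pictures are not rectified), "cam_to_world" (4x4, takes a point from camera to world coordinates). Camera axes: x right, y up, looking along -z (the intrinsics and any distortion apply to the point x, -y, -z); pixel columns grow to the right and rows downward; lengths in m; the calibration is good to about 2 mm. A picture is of the moment at which its call begins: read the wrist's pose just before it. camera_info takes no time and is no camera call; for the wrist camera it gives the pose at the moment of the call.
- robot.job_done(): hands the job in; it is judged then, once.
The state is a dict: "time_s": time; "joint_positions": joint angles; "joint_velocities": joint speeds; "effort": joint torques, N m; "ee_pos": TCP position; "orientation": TCP orientation; "ft_force": force on the tool from outside, world axes, zero at the start; "wrist_torque": the same for the moment, N m; "width": finger opening in m; "grasp_force": force on a finger pad.
Only numpy, scipy, OpenCV 4.12 (cv2) and the standard library are available. Lean on these libraries where they do the work, as an engineer would, in place of code of your own. Each camera call takes 0.05 s, during which the arm holds its last target. There are 200 camera calls.

### The job

The valve block is wanted on the test plate, but two cans stand in front of it on the storage board. First set both cans upright in the side tray, then lift the valve block out and seat it squarely in the nest of the test plate, and after that put each can back, upright, in the very well of the board it came from. Leave the bearing and the tape measure where they are.

Things in the scene. Friction and masses are not known exactly. Their poses are not given: they have to be found in the camera images.
- can_oil: Smaller round pale-grey metal can with black screw cap, 58 mm diameter; straight body 91 mm high, 103 mm with the narrower cap; 0.18 kg. Origin: centre of its underside, z up. It starts in one of the two round wells of the storage board and belongs back in that same well. Grip the body from above across its diameter.
- can_cleaner: Larger, taller round metal can with grey-white screw cap and dark label, 66 mm diameter; straight body 111 mm high, 123 mm with the narrower cap; 0.18 kg. Origin: centre of its underside, z up. It starts in the other round well of the storage board and belongs back in that same well.
- valve_block: White aluminium valve block, brass nipple on one end: 51 mm in x, 86 in y with nipple, 72 high, 0.42 kg. Origin: centre of the underside of this whole outline, z up. Block proper: x -20 to +26, y -17 to +43 mm, so its middle is at (+3, +13); nipple points to -y. Grip from above across x (46 mm). Starts in the board's rectangular pocket, its y along the board's y within 3 degrees.
- rack: Storage board, fixed, dark wood, 164 mm in x, 200 in y, 10 thick. Origin: centre of underside, z up; front edge at -x. Cut 6 mm deep into its top (floors 4 mm above the bench): two equal round dark-lined wells, 80 mm diameter, at (-35, +52) and (-35, -52) mm, one can in each (which in which varies); behind them a pocket 65 mm in x by 100 in y at (+43.5, 0) mm for the block.
- side_tray: Side tray, fixed: shallow steel tray with black rubber liner, 130 mm in x, 230 in y; walls 3 mm thick, 12 mm high; the liner's top is 4.5 mm above the bench. Origin: centre of its underside, z up. Empty at the start; both cans fit side by side along its y, for instance 50 mm either side of the middle.
- test_plate: Test plate, fixed: aluminium, a screw at each corner, 130 mm in x, 165 in y, 12 thick, with a dark-lined nest 6 mm deep in its middle (71 mm in x by 106 in y, floor 6 mm above the bench). Origin: centre of underside, below the nest's centre, z up. The valve block's whole outline, nipple included, belongs centred in the nest, its y along the plate's y, either way round. Empty at the start.
- bearing_big: Ball bearing lying flat on the bench, 62 mm diameter, 16 mm high; origin: centre of its underside. A bystander: leave it.
- tape_measure: Yellow and black tape measure standing on the bench at the back, 36x80x60 mm; origin: centre of its underside. A bystander: leave it.
Things that resemble listed ones, but are neither listed nor needed, are in the scene too. Leave any pink look-alike of the can_oil alone.

How it is judged:
On the way, in this order (a step that is already met when the one before it is completed fails the run):
1. both cans stand upright in the side tray while the valve block is still in its pocket (x of can_oil in the frame of side_tray between -0.04 and 0.04 m and y of can_oil in the frame of side_tray between -0.09 and 0.09 m and z of can_oil in the frame of side_tray between 0 and 0.01 m and angle between each of can_oil, can_cleaner's own z axis and vertical below 0.1 rad and x of can_cleaner in the frame of side_tray between -0.04 and 0.04 m and y of can_cleaner in the frame of side_tray between -0.09 and 0.09 m and z of can_cleaner in the frame of side_tray between 0 and 0.01 m and distance of valve_block from where it was at the start of the episode below 0.015 m), for 0.2 s.
2. the valve block is seated squarely in the nest of the test plate while both cans stand in the side tray (horizontal distance between valve_block and test_plate below 0.013 m and z of valve_block in the frame of test_plate below 0.009 m and angle between valve_block's own z axis and vertical below 0.05 rad and angle between the y axis of valve_block and the y axis of test_plate, either way round below 0.17 rad and linear speed of valve_block below 0.02 m/s and x of can_oil in the frame of side_tray between -0.04 and 0.04 m and y of can_oil in the frame of side_tray between -0.09 and 0.09 m and z of can_oil in the frame of side_tray between 0 and 0.01 m and angle between each of can_oil, can_cleaner's own z axis and vertical below 0.1 rad and x of can_cleaner in the frame of side_tray between -0.04 and 0.04 m and y of can_cleaner in the frame of side_tray between -0.09 and 0.09 m and z of can_cleaner in the frame of side_tray between 0 and 0.01 m), for 0.2 s.
At the end, for the whole second after the job is handed in: The valve block sits on the floor of the test plate's nest, upright, within 13 mm of its centre and within 0.17 rad of square; each can stands upright on the floor of the well it started in, within 15 mm of where it stood; all are released and at rest (horizontal distance between valve_block and test_plate below 0.013 m and z of valve_block in the frame of test_plate below 0.009 m and angle between each of valve_block, can_oil, can_cleaner's own z axis and vertical below 0.05 rad and angle between the y axis of valve_block and the y axis of test_plate, either way round below 0.17 rad and linear speed of each of valve_block, can_oil, can_cleaner below 0.02 m/s and distance of each of can_oil, can_cleaner from where it was at the start of the episode below 0.015 m and z of each of can_oil, can_cleaner in the frame of rack below 0.007 m); the robot touches nothing.
It fails at once if a can or the valve block is tipped over (angle between any of can_oil, can_cleaner, valve_block's own z axis and vertical above 0.7 rad).
It fails at once if the bearing or the tape measure is displaced by more than 30 mm (distance of any of bearing_big, tape_measure from where it was at the start of the episode above 0.03 m).
It also fails if it takes over 128 s, if anything falls off the work surface, if the arm or the gripper's body presses on something with over 40 N, if the wrist force passes 120 N, or if a joint passes its speed limit or range.

## Working session

There is one attempt and no reset: what is moved stays moved. The work goes in short steps, Python scripts to look and compute and a shell command to move; the robot and the scene stay as the last step left them, time stands still between calls to the robot, and variables do not carry over. Pictures are saved under pics/ and viewed, at most 14 in all, crops included, and the job is handed in when it is done.

```bash
mkdir -p pics; cat > h.py <<'E'
import numpy as np, cv2
from station import robot
from scipy.spatial.transform import Rotation as R
def grab(n,save=None):
    i=robot.camera_info(n); im,d=robot.grab_frame(n)
    if save: cv2.imwrite('pics/'+save,im[:,:,::-1])
    np.savez('/tmp/%s.npz'%n,im=im,d=d,T=i['cam_to_world'],K=[i['fx'],i['fy'],i['cx'],i['cy']],dist=i['dist'])
    return im,d,i
def load(n): return np.load('/tmp/%s.npz'%n)
def rays(n,uv):
    L=load(n); fx,fy,cx,cy=L['K']
    K=np.array([[fx,0,cx],[0,fy,cy],[0,0,1.]])
    p=cv2.undistortPoints(np.array(uv,float).reshape(-1,1,2),K,L['dist']).reshape(-1,2)
    d=np.c_[p[:,0],-p[:,1],-np.ones(len(p))]
    return L['T'][:3,3],d@L['T'][:3,:3].T
def onplane(n,uv,z):
    o,d=rays(n,uv); return o+d*((z-o[2])/d[:,2])[:,None]
def cloud(n):
    L=load(n); h,w=L['d'].shape; u,v=np.meshgrid(np.arange(w),np.arange(h))
    o,d=rays(n,np.c_[u.ravel(),v.ravel()])
    P=(o+d*L['d'].ravel()[:,None]).reshape(h,w,3); P[L['d']==0]=np.nan
    return P
E
python3 - <<'E'
from h import *
for n in('top','side'):
    im,d,i=grab(n,n+'0.png'); print(n,np.round(i['cam_to_world'],3).tolist(),i['fx'])
o=robot.get_obs();print(o['time_s'],o['ee_pos'],o['orientation'],o['width'])
E
```

```text
top [[0.02, 0.982, -0.189, 0.428], [-1.0, 0.016, -0.025, -0.039], [-0.022, 0.189, 0.982, 1.202], [0.0, 0.0, 0.0, 1.0]] 500.65032895889783
side [[-0.988, 0.128, -0.083, 0.551], [-0.152, -0.773, 0.616, 0.828], [0.015, 0.621, 0.783, 1.096], [0.0, 0.0, 0.0, 1.0]] 440.7158901149119
0.1 [ 0.25886179 -0.62281768  0.23035689] [ 9.80666936e-01  1.95682303e-01 -1.92320248e-04 -8.71872465e-04] 0.08526821262524484
```

View pics/top0.png

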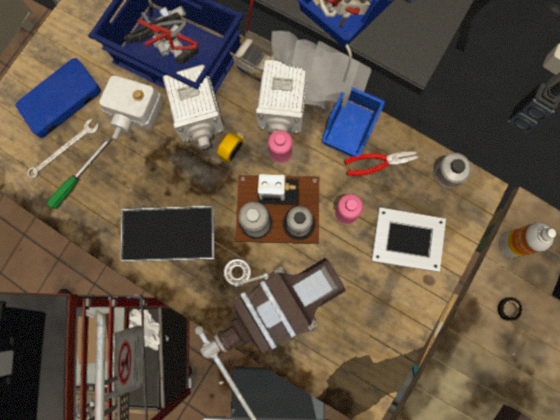

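View pics/side0.png

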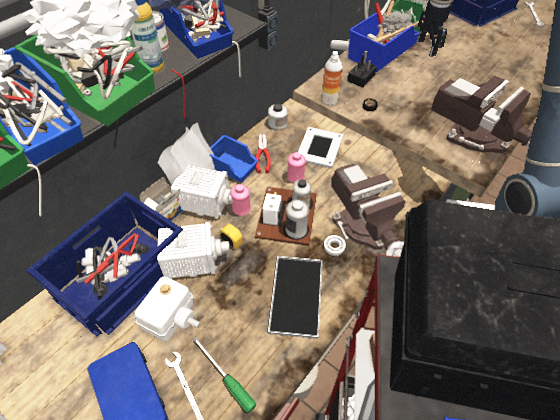

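Top view: board at (278,208), larger can with grey-white cap at (254,218), can with black cap at (299,221), and valve block at (271,187) with its nipple to the right. The tray is at (168,234) and the test plate at (409,240).

Could be mistaken for can_oil: the grey can at (455,168) off the board, and the pink cans at (280,145) and (349,208). The can I want is the one in the well at (299,221).

```bash
cat > m1.py <<'E'
from h import *
P=cloud('top'); im=load('top')['im']
np.save('/tmp/P.npy',P)
hsv=cv2.cvtColor(im,cv2.COLOR_RGB2HSV)
def top(u,v,r,tol=.006):
    v=int(v);u=int(u);Q=P[v-r:v+r,u-r:u+r].reshape(-1,3);Q=Q[~np.isnan(Q[:,0])];return Q
for nm,u,v,zlo,zhi in(('cleanerbody',254,218,.107,.121),('oilbody',299,221,.087,.1),('cleanercap',254,218,.122,.14),('oilcap',299,221,.102,.12),('block',271,187,.06,.09)):
    Q=top(u,v,30);q=Q[(Q[:,2]>zlo)&(Q[:,2]<zhi)]
    print(nm,len(q),np.round([q.min(0),q.max(0),(q.min(0)+q.max(0))/2],4).tolist())
def rect(mask,seed,z,nm,thr=None):
    n,l,s,c=cv2.connectedComponentsWithStats(mask.astype(np.uint8)); k=l[seed[1],seed[0]]
    cs,_=cv2.findContours((l==k).astype(np.uint8),cv2.RETR_EXTERNAL,cv2.CHAIN_APPROX_NONE)
    X=onplane('top',max(cs,key=len).reshape(-1,2),z)[:,:2]
    r=cv2.minAreaRect((X*1000).astype(np.float32)); print(nm,k,s[k][4],np.round(r[0],1),np.round(r[1],1),round(r[2],2))
g=hsv[:,:,2]
rect(g<75,(168,234),.0045,'tray liner')
rect(g<75,(409,240),.012,'nest')
rect((hsv[:,:,2]>130)&(hsv[:,:,1]<60),(385,225),.012,'plate')
print(hsv[230,282-6:282+6].tolist(),hsv[195,245].tolist(),hsv[225,160].tolist(),hsv[240,409].tolist())
h=hsv[:,:,0].astype(int);rect(((h<10)|(h>170))&(hsv[:,:,1]>110)&(g<130),(245,195),.01,'rack')
V=P[255:360,205:350].reshape(-1,3);print('vise',np.nanmin(V,0),np.nanmax(V,0))
for y in np.arange(-.2,.2,.05):
    q=V[(abs(V[:,1]-y)<.025)&(V[:,2]>.03)]; 
    if len(q):print(round(y,2),q.min(0).round(3),q.max(0).round(3))
E
python3 m1.py; python3 - <<'E'
import cv2;a=cv2.imread('pics/top0.png')[130:270,220:380];cv2.imwrite('pics/c1.png',cv2.resize(a,None,fx=4,fy=4,interpolation=3))
E
```

```text
cleanerbody 343 [[0.5826, 0.0146, 0.107], [0.646, 0.0772, 0.1196], [0.6143, 0.0459, 0.1133]]
oilbody 261 [[0.587, -0.0838, 0.087], [0.6424, -0.0296, 0.0999], [0.6147, -0.0567, 0.0935]]
cleanercap 136 [[0.6016, 0.0333, 0.1225], [0.6294, 0.0601, 0.1331], [0.6155, 0.0467, 0.1278]]
oilcap 100 [[0.6024, -0.0675, 0.1022], [0.6255, -0.0452, 0.1099], [0.6139, -0.0564, 0.106]]
block 614 [[0.619, -0.0588, 0.06], [0.7198, 0.0393, 0.09], [0.6694, -0.0097, 0.075]]
tray liner 113 4294 [585.2 265.3] [120.9 221.9] 3.21
nest 119 1065 [ 579.4 -323.6] [100.1  63.7] 81.21
plate 48 2557 [ 580.2 -323.1] [168.  134.4] 80.94
[[12, 185, 113], [13, 181, 111], [11, 186, 111], [13, 191, 111], [11, 180, 112], [13, 186, 111], [12, 191, 111], [12, 175, 96], [11, 161, 68], [14, 91, 53], [20, 37, 41], [24, 28, 45]] [11, 175, 112] [6, 33, 39] [50, 22, 35]
rack 0 230937 [689.7  10.4] [1161.5 1638. ] 0.32
vise [ 0.18768967 -0.18432087 -0.87790333] [0.5414873  0.3055075  0.17303581]
-0.15 [ 0.433 -0.161  0.074] [ 0.508 -0.125  0.136]
-0.1 [ 0.371 -0.125  0.032] [ 0.529 -0.075  0.166]
-0.05 [ 0.354 -0.075  0.03 ] [ 0.503 -0.025  0.172]
-0.0 [ 0.323 -0.025  0.03 ] [0.503 0.025 0.172]
0.05 [0.33  0.025 0.03 ] [0.488 0.075 0.173]
0.1 [0.298 0.075 0.044] [0.47  0.125 0.168]
0.15 [0.298 0.125 0.073] [0.351 0.146 0.096]
```

View pics/c1.png

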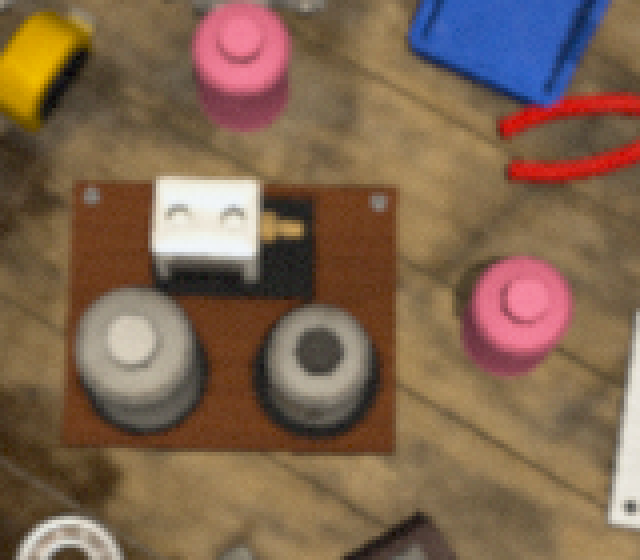

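The crop confirms it: cleaner in the left (+y) well at crop (130,360), oil in the right well at (317,368), both with grey bodies. The block's nipple points to -y, and the pink cans are off the board.

```bash
cat > go.py <<'E'
import sys
from h import *
# usage: go.py x y z closing_dir_deg : shift/turn in tool axes from the present pose
def go(x,y,z,c):
    o=robot.get_obs(); Rt=R.from_quat(o['orientation']); M=Rt.as_matrix()
    best=None
    for k in(0,180):
        a=np.radians(c+k); ty=np.array([np.cos(a),np.sin(a),0]); tz=np.array([0,0,-1.]); G=np.c_[np.cross(ty,tz),ty,tz]
        rv=(Rt.inv()*R.from_matrix(G)).as_rotvec()
        if best is None or np.linalg.norm(rv)<np.linalg.norm(best): best=rv
    d=M.T@(np.array([x,y,z])-o['ee_pos'])
    print('t',round(o['time_s'],2),'ee',o['ee_pos'].round(4),'q7',o['joint_positions'].round(2)); print('tool x,y axes',M[:,0].round(3),M[:,1].round(3))
    print('delta',d.round(4).tolist(),'rot',best.round(4).tolist())
if __name__=='__main__': go(*map(float,sys.argv[1:5]))
E
python3 go.py 0.614 -0.056 0.231 90
python3 - <<'E'
from h import *
P=np.load('/tmp/P.npy');im=load('top')['im'].astype(int)
m=(im.min(2)>150)&(P[:,:,2]>.066)&(P[:,:,2]<.086)
w=np.zeros_like(m);w[165:205,250:305]=1
q=P[m&w];print(len(q),np.median(q[:,2]))
r=cv2.minAreaRect((q[:,:2]*1000).astype(np.float32));print(r)
# nipple / pink heights
for u,v in((349,208),(280,145),(455,168)):
    c=P[v-8:v+8,u-8:u+8].reshape(-1,3);print(np.nanmedian(c,0).round(3),np.nanmax(c[:,2]).round(3))
E
```

```text
t 0.1 ee [ 0.2589 -0.6228  0.2304] q7 [ 1.15  0.47 -0.05  1.53  0.02  1.14 -0.08]
tool x,y axes [ 0.923  0.384 -0.   ] [ 0.384 -0.923 -0.002]
delta [0.5455, -0.3871, 0.0] rot [-0.0018, 0.0004, 0.3939]
453 0.07527677246502074
((696.3132934570312, 9.046930313110352), (59.048851013183594, 45.717079162597656), 87.54499816894531)
[ 0.639 -0.168  0.088] 0.107
[ 0.786 -0.009  0.087] 0.107
[ 0.744 -0.424  0.071] 0.082
```

```bash
python3 -m jog '[{"delta_pos":[0.02,-0.015,0],"rot":[0,0,0.05],"gripper":0},{"delta_pos":[0.05,-0.035,0],"rot":[0,0,0.1],"gripper":0},{"delta_pos":[0.08,-0.055,0],"rot":[0,0,0.15],"gripper":0},{"delta_pos":[0.11,-0.08,0],"rot":[0,0,0.2],"gripper":0},{"delta_pos":[0.14,-0.1,0],"rot":[0,0,0.25],"gripper":0},{"delta_pos":[0.17,-0.12,0],"rot":[0,0,0.3],"gripper":0},{"delta_pos":[0.2,-0.14,0],"rot":[0,0,0.35],"gripper":0},{"delta_pos":[0.23,-0.165,0],"rot":[0,0,0.394],"gripper":0},{"delta_pos":[0.26,-0.185,0],"rot":[0,0,0.394],"gripper":0},{"delta_pos":[0.28,-0.2,0],"rot":[0,0,0.394],"gripper":0}]'; python3 go.py 0.614 -0.056 0.20 90
```

```text
time_s: 0.93
ee_pos: [0.4428, -0.3272, 0.2311]
orientation: [1.0, 0.002, 0.0, -0.001]
ft_force: [-0.3, 0.4, 0.2]
width: 0.0854
grasp_force: 0.0
t 0.93 ee [ 0.4428 -0.3272  0.2311] q7 [ 0.65  0.27 -0.11  1.83  0.03  1.05 -1.04]
tool x,y axes [1.    0.004 0.   ] [ 0.004 -1.    -0.001]
delta [0.1722, -0.2705, 0.0316] rot [-0.0014, -0.0005, 0.0038]
```

```bash
python3 -m jog '[{"delta_pos":[0.02,-0.03,0.003],"rot":[0,0,0.004],"gripper":0},{"delta_pos":[0.04,-0.065,0.006],"rot":[0,0,0.004],"gripper":0},{"delta_pos":[0.063,-0.1,0.01],"rot":[0,0,0.004],"gripper":0},{"delta_pos":[0.085,-0.135,0.014],"rot":[0,0,0.004],"gripper":0},{"delta_pos":[0.107,-0.17,0.02],"rot":[0,0,0.004],"gripper":0},{"delta_pos":[0.13,-0.205,0.025],"rot":[0,0,0.004],"gripper":0},{"delta_pos":[0.15,-0.235,0.03],"rot":[0,0,0.004],"gripper":0},{"delta_pos":[0.165,-0.26,0.03],"rot":[0,0,0.004],"gripper":0},{"delta_pos":[0.1725,-0.272,0.03],"rot":[0,0,0.004],"gripper":0},{"delta_pos":[0.1725,-0.272,0.03],"rot":[0,0,0.004],"gripper":0}]'; python3 go.py 0.614 -0.056 0.051 90
python3 - <<'E'
from h import *
grab('wrist','w1.png')
P=cloud('wrist')
for nm,zlo,zhi in(('oil shoulder+cap',.088,.115),('cap',.1,.115)):
    m=(P[:,:,2]>zlo)&(P[:,:,2]<zhi)&(abs(P[:,:,0]-.614)<.05)&(abs(P[:,:,1]+.056)<.045)
    q=P[m];print(nm,len(q),(len(q) and np.round([q.min(0),q.max(0),(q.min(0)+q.max(0))/2],4).tolist()))
E
```

```text
time_s: 1.77
ee_pos: [0.6145, -0.0548, 0.2009]
orientation: [1.0, 0.001, 0.0, -0.001]
ft_force: [0.2, -0.1, -0.1]
width: 0.0853
grasp_force: 0.0
t 1.77 ee [ 0.6145 -0.0548  0.2009] q7 [ 0.19  0.41 -0.23  1.7   0.1   1.04 -1.64]
tool x,y axes [1.    0.002 0.   ] [ 0.002 -1.    -0.002]
delta [-0.0005, 0.0015, 0.1499] rot [-0.0022, -0.0001, 0.0021]
oil shoulder+cap 1877 [[0.5888, -0.0791, 0.088], [0.6343, -0.0335, 0.1068], [0.6116, -0.0563, 0.0974]]
cap 1055 [[0.6015, -0.0708, 0.1001], [0.627, -0.0452, 0.1068], [0.6142, -0.058, 0.1034]]
```

View pics/w1.png

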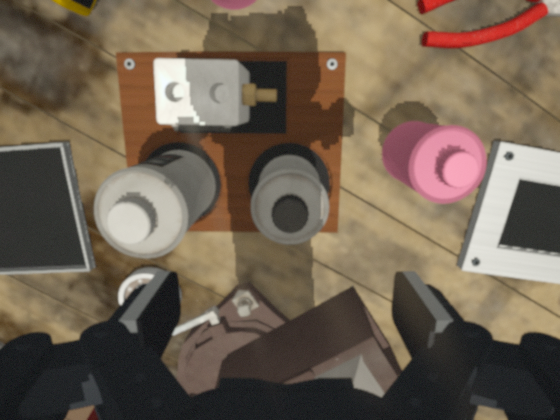

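The wrist view shows oil standing clear between the fingers' lines, cap at (290,212). The neighbours leave room. Descending.

```bash
python3 -m jog '[{"delta_pos":[-0.0005,0.002,0.02],"rot":[0,0,0],"gripper":0},{"delta_pos":[-0.0005,0.002,0.045],"rot":[0,0,0],"gripper":0},{"delta_pos":[-0.0005,0.002,0.07],"rot":[0,0,0],"gripper":0},{"delta_pos":[-0.0005,0.002,0.095],"rot":[0,0,0],"gripper":0},{"delta_pos":[-0.0005,0.002,0.115],"rot":[0,0,0],"gripper":0},{"delta_pos":[-0.0005,0.002,0.13],"rot":[0,0,0],"gripper":0},{"delta_pos":[-0.0005,0.002,0.142],"rot":[0,0,0],"gripper":0},{"delta_pos":[-0.0005,0.002,0.15],"rot":[0,0,0],"gripper":0},{"delta_pos":[-0.0005,0.002,0.154],"rot":[0,0,0],"gripper":0},{"delta_pos":[-0.0005,0.002,0.154],"rot":[0,0,0],"gripper":0}]'
python3 -m jog '[{"delta_pos":[0,0,0],"rot":[0,0,0],"gripper":60},{"delta_pos":[0,0,0],"rot":[0,0,0],"gripper":130},{"delta_pos":[0,0,0],"rot":[0,0,0],"gripper":200},{"delta_pos":[0,0,0],"rot":[0,0,0],"gripper":255},{"delta_pos":[0,0,0],"rot":[0,0,0],"gripper":255},{"delta_pos":[0,0,0],"rot":[0,0,0],"gripper":255},{"delta_pos":[0,0,0],"rot":[0,0,0],"gripper":255},{"delta_pos":[0,0,0],"rot":[0,0,0],"gripper":255}]'
```

```text
time_s: 2.65
ee_pos: [0.6125, -0.0623, 0.047]
orientation: [1.0, -0.003, -0.0, 0.0]
ft_force: [0.8, 0.2, 0.4]
width: 0.0853
grasp_force: 0.0
time_s: 3.32
ee_pos: [0.6142, -0.0609, 0.0488]
orientation: [1.0, -0.002, 0.001, -0.0]
ft_force: [-0.1, 2.2, 6.4]
width: 0.0572
grasp_force: 64.0
```

```bash
python3 -m jog '[{"delta_pos":[0,0,-0.005],"rot":[0,0,0],"gripper":255},{"delta_pos":[0,0,-0.015],"rot":[0,0,0],"gripper":255},{"delta_pos":[0,0,-0.03],"rot":[0,0,0],"gripper":255},{"delta_pos":[0,0,-0.05],"rot":[0,0,0],"gripper":255},{"delta_pos":[0,0,-0.075],"rot":[0,0,0],"gripper":255},{"delta_pos":[0,0,-0.1],"rot":[0,0,0],"gripper":255},{"delta_pos":[0,0,-0.125],"rot":[0,0,0],"gripper":255},{"delta_pos":[0,0,-0.142],"rot":[0,0,0],"gripper":255},{"delta_pos":[0,0,-0.15],"rot":[0,0,0],"gripper":255},{"delta_pos":[0,0,-0.15],"rot":[0,0,0],"gripper":255}]'
python3 - <<'E'
from h import *
P=np.load('/tmp/P.npy')
for y in np.arange(.05,.6,.05):
  print(round(y,2),[float(np.round(P[:,:,2][(abs(P[:,:,0]-x)<.025)&(abs(P[:,:,1]-y)<.025)].max(initial=-9),2)) for x in np.arange(.1,.9,.05)])
E
python3 go.py .582 .322 .2 93.2
```

```text
time_s: 4.15
ee_pos: [0.6138, -0.0614, 0.1996]
orientation: [1.0, -0.002, 0.002, 0.0]
ft_force: [0.5, -1.0, -2.1]
width: 0.0569
grasp_force: 64.1
0.05 [-0.21, 0.06, 0.06, 0.06, 0.0, 0.17, 0.17, 0.17, 0.04, 0.01, 0.13, 0.13, 0.08, 0.01, 0.01, 0.12]
0.1 [-0.2, 0.0, 0.07, 0.08, 0.1, 0.11, 0.17, 0.17, 0.02, 0.02, 0.11, 0.11, 0.02, 0.06, 0.07, 0.05]
0.15 [-0.75, 0.0, -0.85, -0.86, 0.1, 0.1, 0.0, 0.0, 0.01, 0.02, 0.02, 0.02, 0.01, 0.05, 0.08, 0.12]
0.2 [-0.76, -0.76, -0.85, -0.86, -9.0, -0.0, 0.0, 0.0, 0.02, 0.02, 0.01, 0.02, 0.01, 0.01, 0.11, 0.12]
0.25 [-0.85, -0.85, -0.85, -0.85, -0.86, -9.0, 0.0, 0.0, 0.02, 0.01, 0.01, 0.02, 0.0, 0.01, 0.12, 0.12]
0.3 [-0.85, 0.15, 0.35, 0.35, 0.35, 0.35, 0.35, 0.0, 0.02, 0.01, 0.01, 0.02, 0.01, 0.0, 0.01, 0.08]
0.35 [-0.11, 0.17, 0.37, 0.51, 0.54, 0.54, 0.54, 0.37, 0.02, 0.02, 0.01, 0.02, 0.01, 0.0, 0.01, 0.08]
0.4 [-0.35, 0.07, 0.43, 0.51, 0.51, 0.5, 0.5, 0.37, 0.01, 0.02, 0.02, 0.02, 0.01, 0.01, 0.05, 0.08]
0.45 [-0.35, 0.09, 0.11, 0.09, 0.09, 0.09, 0.37, 0.37, 0.0, 0.0, 0.01, 0.0, 0.01, 0.02, 0.02, 0.01]
0.5 [-0.35, -9.0, -9.0, -9.0, -9.0, -9.0, -9.0, -0.05, -9.0, 0.0, 0.0, 0.01, 0.03, 0.02, 0.01, 0.01]
0.55 [-0.35, -0.35, -9.0, -9.0, -9.0, -9.0, -9.0, -0.85, -9.0, -0.0, 0.0, 0.03, 0.03, 0.01, 0.01, 0.04]
t 4.15 ee [ 0.6138 -0.0614  0.1996] q7 [ 0.2   0.41 -0.23  1.71  0.11  1.03 -1.64]
tool x,y axes [ 1.    -0.004  0.004] [-0.004 -1.     0.001]
delta [-0.0335, -0.3833, -0.0007] rot [0.0006, -0.0039, -0.0603]
```

```bash
python3 - <<'E'
from h import *
P=np.load('/tmp/P.npy');grab('side')
S=cloud('side')
for nm,C in(('top',P),('side',S)):
  q=C[(C[:,:,2]>.12)&(C[:,:,0]>.15)&(C[:,:,0]<.7)&(C[:,:,1]>.17)&(C[:,:,1]<.6)]
  for x in np.arange(.2,.6,.025):
    s=q[abs(q[:,0]-x)<.0125]
    if len(s)>5: print(nm,round(x,3),len(s),'ymin',np.percentile(s[:,1],2).round(3),'zmax',s[:,2].max().round(2))
  a=np.degrees(np.arctan2(q[:,1],q[:,0])); k=q[np.argsort(a)[len(a)//100]];print('min azimuth',np.percentile(a,1),k)
E
```

```text
top 0.2 198 ymin 0.316 zmax 0.38
top 0.225 1191 ymin 0.279 zmax 0.49
top 0.25 1534 ymin 0.28 zmax 0.51
top 0.275 1518 ymin 0.281 zmax 0.51
top 0.3 1495 ymin 0.281 zmax 0.54
top 0.325 1527 ymin 0.282 zmax 0.54
top 0.35 1537 ymin 0.283 zmax 0.54
top 0.375 1494 ymin 0.283 zmax 0.54
top 0.4 1641 ymin 0.295 zmax 0.54
top 0.425 1003 ymin 0.331 zmax 0.54
min azimuth 37.49261807677646 [0.38872658 0.298172   0.34012545]
side 0.2 20 ymin 0.387 zmax 0.59
side 0.225 792 ymin 0.388 zmax 0.6
side 0.25 2350 ymin 0.39 zmax 0.6
side 0.275 2930 ymin 0.39 zmax 0.6
side 0.3 2942 ymin 0.39 zmax 0.6
side 0.325 3081 ymin 0.388 zmax 0.59
side 0.35 3113 ymin 0.387 zmax 0.59
side 0.375 3235 ymin 0.38 zmax 0.59
side 0.4 6574 ymin 0.343 zmax 0.59
side 0.425 3378 ymin 0.345 zmax 0.57
min azimuth 39.52544146382542 [0.42733146 0.3525789  0.17073456]
```

```bash
python3 -m jog '[{"delta_pos":[0,-0.01,0],"rot":[0,0,0],"gripper":255},{"delta_pos":[0,-0.03,0],"rot":[0,0,0],"gripper":255},{"delta_pos":[-0.002,-0.055,0],"rot":[0,0,0],"gripper":255},{"delta_pos":[-0.004,-0.085,0],"rot":[0,0,0],"gripper":255},{"delta_pos":[-0.006,-0.115,0],"rot":[0,0,0],"gripper":255},{"delta_pos":[-0.007,-0.145,0],"rot":[0,0,0],"gripper":255},{"delta_pos":[-0.008,-0.175,0],"rot":[0,0,0],"gripper":255},{"delta_pos":[-0.009,-0.205,0],"rot":[0,0,0],"gripper":255},{"delta_pos":[-0.01,-0.23,0],"rot":[0,0,0],"gripper":255},{"delta_pos":[-0.011,-0.25,0],"rot":[0,0,0],"gripper":255}]'
python3 go.py .6 .295 .2 90;
```

```text
time_s: 5.03
ee_pos: [0.6009, 0.1925, 0.1952]
orientation: [1.0, -0.0, -0.002, -0.0]
ft_force: [0.1, 0.0, -1.9]
width: 0.0571
grasp_force: 64.2
t 5.03 ee [0.6009 0.1925 0.1952] q7 [-0.16  0.45 -0.29  1.67  0.14  1.05 -2.07]
tool x,y axes [ 1.    -0.001 -0.004] [-0.001 -1.    -0.   ]
delta [-0.001, -0.1025, -0.0047] rot [-0.0004, 0.0039, -0.0007]
```

```bash
python3 -m jog '[{"delta_pos":[0,-0.01,-0.003],"rot":[0,0,0],"gripper":255},{"delta_pos":[0,-0.02,-0.003],"rot":[0,0,0],"gripper":255},{"delta_pos":[0,-0.035,-0.003],"rot":[0,0,0],"gripper":255},{"delta_pos":[0,-0.05,-0.003],"rot":[0,0,0],"gripper":255},{"delta_pos":[0,-0.065,-0.003],"rot":[0,0,0],"gripper":255},{"delta_pos":[0,-0.065,-0.003],"rot":[0,0,0],"gripper":255}]'
python3 - <<'E'
from h import *
grab('top','t2.png');grab('side','s2.png');a=cv2.imread('pics/t2.png');b=cv2.imread('pics/s2.png')
cv2.imwrite('pics/m2.png',cv2.resize(np.hstack([a,b]),(800,300)))
E
python3 go.py .6 .295 .2 90
```

```text
time_s: 5.53
ee_pos: [0.6023, 0.2585, 0.2003]
orientation: [1.0, 0.0, -0.0, -0.002]
ft_force: [0.2, 0.8, -2.0]
width: 0.0567
grasp_force: 64.3
t 5.63 ee [0.603  0.2544 0.2001] q7 [-0.25  0.48 -0.3   1.61  0.16  1.08 -2.17]
tool x,y axes [ 1.    -0.003 -0.   ] [-0.003 -1.     0.   ]
delta [-0.0032, -0.0406, 0.0001] rot [0.0004, 0.0003, -0.0029]
```

View pics/m2.png

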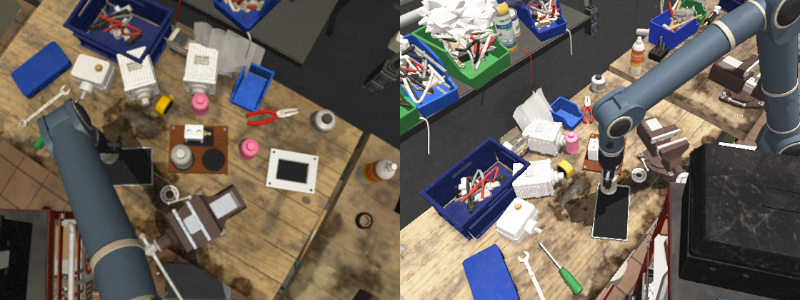

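```bash
python3 - <<'E'
from h import *
S=cloud('side');T=cloud('top');st=load('side')['im'].astype(int);tt=load('top')['im'].astype(int)
P0=np.load('/tmp/P.npy')
from scipy.spatial import cKDTree
def arm(C,im): # bluish grey & moving: high
    m=(im[:,:,2]>im[:,:,0]+12)&(C[:,:,2]>.2)&(C[:,:,0]<.75)&(C[:,:,0]>-.1)&(abs(C[:,:,1])<.6); return C[m]
A=np.vstack([arm(S,st),arm(T,tt)])
q=P0[(P0[:,:,2]>.12)&(P0[:,:,0]>.15)&(P0[:,:,0]<.5)&(P0[:,:,1]>.25)&(P0[:,:,1]<.6)]
s=S[(S[:,:,2]>.12)&(S[:,:,0]>.15)&(S[:,:,0]<.48)&(S[:,:,1]>.3)&(S[:,:,1]<.8)&~(st[:,:,2]>st[:,:,0]+12)]
C=np.vstack([q,s]);d,i=cKDTree(C).query(A)
print(len(A),len(C));k=np.argsort(d)[[0,20,100]];print(d[k].round(3),A[k].round(3).tolist(),C[i[k]].round(3).tolist())
for x in np.arange(.1,.7,.1):
    a=A[abs(A[:,0]-x)<.03]
    if len(a):print(round(x,1),'y',np.percentile(a[:,1],[1,99]).round(3),'z',np.percentile(a[:,2],[1,99]).round(3))
E
```

```text
36337 51408
[0.    0.001 0.158] [[0.394, 0.37, 0.508], [0.394, 0.369, 0.519], [0.527, 0.254, 0.519]] [[0.394, 0.37, 0.508], [0.394, 0.369, 0.518], [0.412, 0.362, 0.53]]
0.1 y [-0.036  0.053] z [0.222 0.561]
0.2 y [0.028 0.087] z [0.489 0.702]
0.3 y [0.033 0.117] z [0.667 0.757]
0.4 y [0.062 0.181] z [0.606 0.703]
0.5 y [0.131 0.251] z [0.536 0.638]
0.6 y [0.195 0.31 ] z [0.407 0.573]
```

```bash
python3 -m jog '[{"delta_pos":[-0.002,-0.012,0],"rot":[0,0,0],"gripper":255},{"delta_pos":[-0.002,-0.028,0],"rot":[0,0,0],"gripper":255},{"delta_pos":[-0.003,-0.038,0.01],"rot":[0,0,0],"gripper":255},{"delta_pos":[-0.003,-0.04,0.03],"rot":[0,0,0],"gripper":255},{"delta_pos":[-0.003,-0.04,0.055],"rot":[0,0,0],"gripper":255},{"delta_pos":[-0.003,-0.04,0.08],"rot":[0,0,0],"gripper":255},{"delta_pos":[-0.003,-0.04,0.105],"rot":[0,0,0],"gripper":255},{"delta_pos":[-0.003,-0.04,0.125],"rot":[0,0,0],"gripper":255},{"delta_pos":[-0.003,-0.04,0.135],"rot":[0,0,0],"gripper":255},{"delta_pos":[-0.003,-0.04,0.14],"rot":[0,0,0],"gripper":255}]'
python3 -m jog '[{"delta_pos":[0,0,0.003],"rot":[0,0,0],"gripper":255},{"delta_pos":[0,0,0.006],"rot":[0,0,0],"gripper":255},{"delta_pos":[0,0,0.008],"rot":[0,0,0],"gripper":255},{"delta_pos":[0,0,0.01],"rot":[0,0,0],"gripper":255},{"delta_pos":[0,0,0.01],"rot":[0,0,0],"gripper":255}]'
```

```text
time_s: 6.47
ee_pos: [0.599, 0.2942, 0.0578]
orientation: [1.0, -0.002, -0.002, 0.001]
ft_force: [-0.1, -0.4, -2.2]
width: 0.0569
grasp_force: 64.3
time_s: 6.88
ee_pos: [0.6007, 0.2939, 0.0508]
orientation: [1.0, -0.002, 0.0, -0.0]
ft_force: [-0.2, -0.5, -1.1]
width: 0.0571
grasp_force: 64.3
```

```bash
python3 -m jog '[{"delta_pos":[0,0,0.001],"rot":[0,0,0],"gripper":255},{"delta_pos":[0,0,0.0015],"rot":[0,0,0],"gripper":255},{"delta_pos":[0,0,0.0015],"rot":[0,0,0],"gripper":255}]'
python3 -m jog '[{"delta_pos":[0,0,0],"rot":[0,0,0],"gripper":180},{"delta_pos":[0,0,0],"rot":[0,0,0],"gripper":120},{"delta_pos":[0,0,0],"rot":[0,0,0],"gripper":60},{"delta_pos":[0,0,0],"rot":[0,0,0],"gripper":0},{"delta_pos":[0,0,0],"rot":[0,0,0],"gripper":0},{"delta_pos":[0,0,0],"rot":[0,0,0],"gripper":0}]'
```

```text
time_s: 7.13
ee_pos: [0.6007, 0.2939, 0.0494]
orientation: [1.0, -0.002, 0.0, -0.0]
ft_force: [-0.0, 0.3, -0.1]
width: 0.0567
grasp_force: 64.4
time_s: 7.63
ee_pos: [0.6005, 0.2939, 0.0488]
orientation: [1.0, -0.002, 0.0, -0.0]
ft_force: [-0.1, 0.2, 0.6]
width: 0.0853
grasp_force: 0.0
```

```bash
python3 -m jog '[{"delta_pos":[0,0,-0.01],"rot":[0,0,0],"gripper":0},{"delta_pos":[0,0,-0.03],"rot":[0,0,0],"gripper":0},{"delta_pos":[0,0,-0.06],"rot":[0,0,0],"gripper":0},{"delta_pos":[0,0,-0.09],"rot":[0,0,0],"gripper":0},{"delta_pos":[0,0,-0.12],"rot":[0,0,0],"gripper":0},{"delta_pos":[0,0.01,-0.145],"rot":[0,0,0],"gripper":0},{"delta_pos":[0.002,0.03,-0.155],"rot":[0,0,0],"gripper":0},{"delta_pos":[0.005,0.06,-0.16],"rot":[0,0,0],"gripper":0},{"delta_pos":[0.008,0.095,-0.16],"rot":[0,0,0],"gripper":0},{"delta_pos":[0.01,0.13,-0.16],"rot":[0,0,0],"gripper":0}]'
python3 go.py .615 .0465 .21 90
```

```text
time_s: 8.47
ee_pos: [0.6102, 0.1632, 0.2105]
orientation: [1.0, -0.001, 0.001, -0.0]
ft_force: [0.3, -0.4, -0.5]
width: 0.0853
grasp_force: 0.0
t 8.47 ee [0.6102 0.1632 0.2105] q7 [-0.12  0.43 -0.29  1.66  0.14  1.07 -2.02]
tool x,y axes [ 1.    -0.003  0.002] [-0.003 -1.    -0.001]
delta [0.0051, 0.1167, 0.0004] rot [-0.0007, -0.0024, -0.0026]
```

```bash
python3 -m jog '[{"delta_pos":[0.002,0.03,0],"rot":[0,0,0],"gripper":0},{"delta_pos":[0.004,0.06,0],"rot":[0,0,0],"gripper":0},{"delta_pos":[0.004,0.085,0],"rot":[0,0,0],"gripper":0},{"delta_pos":[0.005,0.105,0],"rot":[0,0,0],"gripper":0},{"delta_pos":[0.005,0.117,0],"rot":[0,0,0],"gripper":0},{"delta_pos":[0.005,0.117,0],"rot":[0,0,0],"gripper":0},{"delta_pos":[0.005,0.117,0],"rot":[0,0,0],"gripper":0}]'
python3 - <<'E'
from h import *
grab('wrist','w3.png')
P=cloud('wrist')
for nm,zlo,zhi in(('body',.108,.135),('cap',.121,.135)):
    m=(P[:,:,2]>zlo)&(P[:,:,2]<zhi)&(abs(P[:,:,0]-.614)<.05)&(abs(P[:,:,1]-.047)<.045)
    q=P[m];print(nm,len(q),(len(q) and np.round([q.min(0),q.max(0),(q.min(0)+q.max(0))/2],4).tolist()))
E
python3 go.py .615 .0465 .066 90
```

```text
time_s: 9.05
ee_pos: [0.6144, 0.0473, 0.2093]
orientation: [1.0, -0.002, 0.0, -0.0]
ft_force: [0.5, 0.8, 0.1]
width: 0.0854
grasp_force: 0.0
body 2700 [[0.5848, 0.0235, 0.108], [0.6455, 0.0754, 0.1269], [0.6151, 0.0494, 0.1175]]
cap 1487 [[0.6004, 0.0313, 0.1211], [0.6295, 0.0603, 0.1269], [0.615, 0.0458, 0.124]]
t 9.1 ee [0.6143 0.0486 0.2092] q7 [ 0.05  0.41 -0.26  1.69  0.12  1.06 -1.82]
tool x,y axes [ 1.    -0.002  0.001] [-0.002 -1.    -0.001]
delta [0.0006, 0.0023, 0.1432] rot [-0.0013, -0.0005, -0.0024]
```

View pics/w3.png

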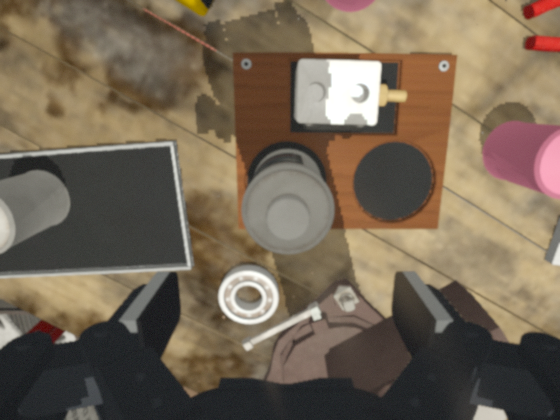

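The cleaner is centred under the tool (cap at (288,216)), the oil can stands upright in the tray, and the emptied oil well is at (393,181).

```bash
python3 -c "
from h import *
print(onplane('wrist',[[393,181]],.005))"; python3 -m jog '[{"delta_pos":[0.0005,0.002,0.02],"rot":[0,0,0],"gripper":0},{"delta_pos":[0.0005,0.002,0.045],"rot":[0,0,0],"gripper":0},{"delta_pos":[0.0005,0.002,0.07],"rot":[0,0,0],"gripper":0},{"delta_pos":[0.0005,0.002,0.095],"rot":[0,0,0],"gripper":0},{"delta_pos":[0.0005,0.002,0.115],"rot":[0,0,0],"gripper":0},{"delta_pos":[0.0005,0.002,0.13],"rot":[0,0,0],"gripper":0},{"delta_pos":[0.0005,0.002,0.14],"rot":[0,0,0],"gripper":0},{"delta_pos":[0.0005,0.002,0.145],"rot":[0,0,0],"gripper":0},{"delta_pos":[0.0005,0.002,0.145],"rot":[0,0,0],"gripper":0}]'
python3 -m jog '[{"delta_pos":[0,0,0],"rot":[0,0,0],"gripper":60},{"delta_pos":[0,0,0],"rot":[0,0,0],"gripper":130},{"delta_pos":[0,0,0],"rot":[0,0,0],"gripper":200},{"delta_pos":[0,0,0],"rot":[0,0,0],"gripper":255},{"delta_pos":[0,0,0],"rot":[0,0,0],"gripper":255},{"delta_pos":[0,0,0],"rot":[0,0,0],"gripper":255},{"delta_pos":[0,0,0],"rot":[0,0,0],"gripper":255},{"delta_pos":[0,0,0],"rot":[0,0,0],"gripper":255}]'
```

```text
[[ 0.61646184 -0.05761979  0.005     ]]
time_s: 9.85
ee_pos: [0.6144, 0.0461, 0.063]
orientation: [1.0, -0.001, -0.001, -0.0]
ft_force: [-0.0, -0.3, 0.7]
width: 0.0856
grasp_force: 0.0
time_s: 10.52
ee_pos: [0.6161, 0.0454, 0.0653]
orientation: [1.0, -0.002, 0.002, -0.0]
ft_force: [0.5, 1.5, 5.7]
width: 0.0652
grasp_force: 66.5
```

```bash
python3 -m jog '[{"delta_pos":[0,0,-0.008],"rot":[0,0,0],"gripper":255},{"delta_pos":[0,0,-0.022],"rot":[0,0,0],"gripper":255},{"delta_pos":[0,0,-0.04],"rot":[0,0,0],"gripper":255},{"delta_pos":[0,-0.005,-0.055],"rot":[0,0,0],"gripper":255},{"delta_pos":[-0.003,-0.02,-0.06],"rot":[0,0,0],"gripper":255},{"delta_pos":[-0.006,-0.045,-0.06],"rot":[0,0,0],"gripper":255},{"delta_pos":[-0.01,-0.07,-0.06],"rot":[0,0,0],"gripper":255},{"delta_pos":[-0.015,-0.1,-0.06],"rot":[0,0,0],"gripper":255},{"delta_pos":[-0.02,-0.13,-0.06],"rot":[0,0,0],"gripper":255},{"delta_pos":[-0.021,-0.1495,-0.06],"rot":[0,0,0],"gripper":255}]'
python3 -m jog '[{"delta_pos":[0,0,0],"rot":[0,0,0],"gripper":255},{"delta_pos":[0,0,0.005],"rot":[0,0,0],"gripper":255},{"delta_pos":[0,0,0.015],"rot":[0,0,0],"gripper":255},{"delta_pos":[0,0,0.03],"rot":[0,0,0],"gripper":255},{"delta_pos":[0,0,0.042],"rot":[0,0,0],"gripper":255},{"delta_pos":[0,0,0.05],"rot":[0,0,0],"gripper":255},{"delta_pos":[0,0,0.055],"rot":[0,0,0],"gripper":255},{"delta_pos":[0,0,0.058],"rot":[0,0,0],"gripper":255},{"delta_pos":[0,0,0.058],"rot":[0,0,0],"gripper":255}]'
```

```text
time_s: 11.35
ee_pos: [0.5916, 0.1992, 0.1231]
orientation: [1.0, 0.0, -0.001, -0.001]
ft_force: [-0.4, 0.4, -1.7]
width: 0.0647
grasp_force: 66.7
time_s: 12.1
ee_pos: [0.5946, 0.1938, 0.066]
orientation: [1.0, -0.003, -0.0, 0.0]
ft_force: [0.2, 0.8, -2.5]
width: 0.0646
grasp_force: 66.7
```

```bash
python3 -m jog '[{"delta_pos":[0,0,0.001],"rot":[0,0,0],"gripper":255},{"delta_pos":[0,0,0.002],"rot":[0,0,0],"gripper":255},{"delta_pos":[0,0,0.002],"rot":[0,0,0],"gripper":255}]'
python3 -m jog '[{"delta_pos":[0,0,0],"rot":[0,0,0],"gripper":180},{"delta_pos":[0,0,0],"rot":[0,0,0],"gripper":120},{"delta_pos":[0,0,0],"rot":[0,0,0],"gripper":60},{"delta_pos":[0,0,0],"rot":[0,0,0],"gripper":0},{"delta_pos":[0,0,0],"rot":[0,0,0],"gripper":0},{"delta_pos":[0,0,0],"rot":[0,0,0],"gripper":0}]'
python3 -m jog '[{"delta_pos":[0,0,-0.01],"rot":[0,0,0],"gripper":0},{"delta_pos":[0,0,-0.03],"rot":[0,0,0],"gripper":0},{"delta_pos":[0,0,-0.055],"rot":[0,0,0],"gripper":0},{"delta_pos":[0,0,-0.085],"rot":[0,0,0],"gripper":0},{"delta_pos":[0.01,0.01,-0.115],"rot":[0,0,-0.1],"gripper":0},{"delta_pos":[0.02,0.03,-0.13],"rot":[0,0,-0.2],"gripper":0},{"delta_pos":[0.03,0.05,-0.135],"rot":[0,0,-0.3],"gripper":0},{"delta_pos":[0.04,0.08,-0.135],"rot":[0,0,-0.4],"gripper":0},{"delta_pos":[0.05,0.11,-0.135],"rot":[0,0,-0.5],"gripper":0},{"delta_pos":[0.055,0.13,-0.135],"rot":[0,0,-0.5],"gripper":0}]'
python3 go.py .6963 .009 .2 -2.5
```

```text
time_s: 12.35
ee_pos: [0.5951, 0.1941, 0.0658]
orientation: [1.0, -0.002, 0.001, 0.0]
ft_force: [-2.9, -1.3, 10.0]
width: 0.0649
grasp_force: 68.1
time_s: 12.85
ee_pos: [0.5949, 0.1945, 0.064]
orientation: [1.0, -0.002, 0.0, -0.0]
ft_force: [0.5, -0.1, 0.2]
width: 0.0854
grasp_force: 0.0
time_s: 13.68
ee_pos: [0.6503, 0.06, 0.1996]
orientation: [0.969, 0.245, 0.001, 0.001]
ft_force: [0.1, -1.1, -0.2]
width: 0.0854
grasp_force: 0.0
t 13.68 ee [0.6503 0.06   0.1996] q7 [ 0.1   0.48 -0.36  1.61  0.19  1.08 -1.39]
tool x,y axes [0.88  0.476 0.001] [ 0.476 -0.88   0.002]
delta [0.0162, 0.0668, -0.0003] rot [0.0023, 0.0005, -1.0314]
```

```bash
python3 -m jog '[{"delta_pos":[0.004,0.02,0],"rot":[0,0,-0.12],"gripper":0},{"delta_pos":[0.008,0.04,0],"rot":[0,0,-0.24],"gripper":0},{"delta_pos":[0.012,0.055,0],"rot":[0,0,-0.36],"gripper":0},{"delta_pos":[0.016,0.066,0],"rot":[0,0,-0.48],"gripper":0},{"delta_pos":[0.016,0.066,0],"rot":[0,0,-0.6],"gripper":0},{"delta_pos":[0.016,0.066,0],"rot":[0,0,-0.72],"gripper":0},{"delta_pos":[0.016,0.066,0],"rot":[0,0,-0.84],"gripper":0},{"delta_pos":[0.016,0.066,0],"rot":[0,0,-0.95],"gripper":0},{"delta_pos":[0.016,0.066,0],"rot":[0,0,-1.03],"gripper":0},{"delta_pos":[0.016,0.066,0],"rot":[0,0,-1.03],"gripper":0}]'
python3 - <<'E'
from h import *
grab('wrist','w4.png');P=cloud('wrist');im=load('wrist')['im'].astype(int)
m=(P[:,:,2]>.068)&(P[:,:,2]<.085)&(abs(P[:,:,0]-.696)<.05)&(abs(P[:,:,1]-.009)<.06)
q=P[m];print(len(q),np.median(q[:,2]),cv2.minAreaRect((q[:,:2]*1000).astype(np.float32)))
grab('top');T=cloud('top')
for nm,lo,hi,y in(('cleaner',.108,.122,.194),('oil',.088,.1,.294)):
    m=(T[:,:,2]>lo)&(T[:,:,2]<hi+.03)&(abs(T[:,:,0]-.597)<.06)&(abs(T[:,:,1]-y)<.045);q=T[m];print(nm,len(q),q.min(0).round(3),q.max(0).round(3))
E
python3 go.py .6963 .009 .035 -2.5
```

```text
time_s: 14.52
ee_pos: [0.6945, 0.0134, 0.1992]
orientation: [0.723, 0.691, 0.0, -0.0]
ft_force: [0.5, -1.0, 0.0]
width: 0.0854
grasp_force: 0.0
4050 0.07393156712699486 ((696.0917358398438, 8.093669891357422), (60.38174819946289, 44.996788024902344), 88.75315856933594)
cleaner 432 [0.564 0.163 0.108] [0.625 0.225 0.132]
oil 316 [0.573 0.266 0.088] [0.629 0.321 0.113]
t 14.62 ee [0.6945 0.0135 0.1992] q7 [ 0.29  0.59 -0.57  1.49  0.33  1.16 -0.39]
tool x,y axes [0.047 0.999 0.   ] [ 0.999 -0.047  0.   ]
delta [-0.0044, 0.002, 0.1642] rot [0.0004, -0.0001, -0.0037]
```

View pics/w4.png

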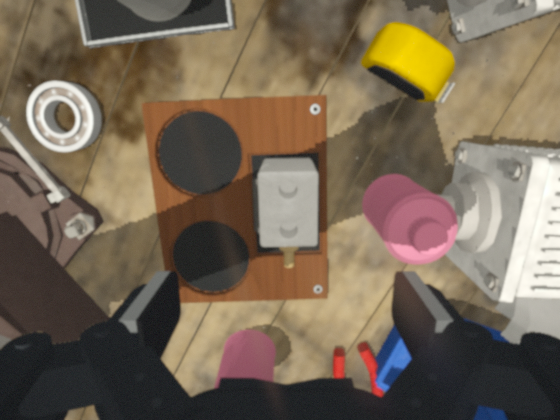

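The block (crop centre (287,203)) sits in its pocket with the nipple to -y, and both wells are empty. The pink can behind it at (420,225) is close, so I'll descend with the fingers half closed.

```bash
python3 -m jog '[{"delta_pos":[-0.005,0.0015,0.02],"rot":[0,0,0],"gripper":70},{"delta_pos":[-0.005,0.0015,0.04],"rot":[0,0,0],"gripper":70},{"delta_pos":[-0.005,0.0015,0.06],"rot":[0,0,0],"gripper":70},{"delta_pos":[-0.005,0.0015,0.07],"rot":[0,0,0],"gripper":70},{"delta_pos":[-0.005,0.0015,0.07],"rot":[0,0,0],"gripper":70}]'
python3 - <<'E'
from h import *
grab('wrist');P=cloud('wrist')
m=(P[:,:,2]>.05)&(P[:,:,2]<.12)&(abs(P[:,:,0]-.786)<.05)&(abs(P[:,:,1]+.009)<.05);q=P[m];print(q.min(0),q.max(0))
E
python3 go.py .696 .0085 .032 -2
```

```text
time_s: 15.03
ee_pos: [0.694, 0.0082, 0.1262]
orientation: [0.723, 0.691, -0.002, -0.001]
ft_force: [-0.3, -1.1, 0.9]
width: 0.0619
grasp_force: 0.0
[ 0.76767387 -0.03819584  0.05001173] [0.83598176 0.01986954 0.10283744]
t 15.08 ee [0.6951 0.0086 0.128 ] q7 [ 0.28  0.66 -0.54  1.55  0.38  1.04 -0.41]
tool x,y axes [ 0.046  0.999 -0.   ] [ 0.999 -0.046 -0.002]
delta [-0.0001, 0.001, 0.096] rot [-0.0019, 0.0003, -0.0107]
```

```bash
python3 -m jog '[{"delta_pos":[0,0.001,0.02],"rot":[0,0,-0.01],"gripper":70},{"delta_pos":[0,0.001,0.045],"rot":[0,0,-0.01],"gripper":70},{"delta_pos":[0,0.001,0.065],"rot":[0,0,-0.01],"gripper":70},{"delta_pos":[0,0.001,0.08],"rot":[0,0,-0.01],"gripper":70},{"delta_pos":[0,0.001,0.09],"rot":[0,0,-0.01],"gripper":70},{"delta_pos":[0,0.001,0.096],"rot":[0,0,-0.01],"gripper":70},{"delta_pos":[0,0.001,0.096],"rot":[0,0,-0.01],"gripper":70},{"delta_pos":[0,0.001,0.096],"rot":[0,0,-0.01],"gripper":70}]'
python3 -m jog '[{"delta_pos":[0,0,0],"rot":[0,0,0],"gripper":110},{"delta_pos":[0,0,0],"rot":[0,0,0],"gripper":160},{"delta_pos":[0,0,0],"rot":[0,0,0],"gripper":210},{"delta_pos":[0,0,0],"rot":[0,0,0],"gripper":255},{"delta_pos":[0,0,0],"rot":[0,0,0],"gripper":255},{"delta_pos":[0,0,0],"rot":[0,0,0],"gripper":255},{"delta_pos":[0,0,0],"rot":[0,0,0],"gripper":255},{"delta_pos":[0,0,0],"rot":[0,0,0],"gripper":255}]'
python3 go.py .696 .0085 .16 -2
```

```text
time_s: 15.75
ee_pos: [0.6974, 0.0088, 0.0337]
orientation: [0.719, 0.695, 0.001, 0.0]
ft_force: [0.2, 0.1, -0.1]
width: 0.0624
grasp_force: 0.0
time_s: 16.42
ee_pos: [0.6975, 0.0089, 0.0344]
orientation: [0.719, 0.695, 0.001, 0.001]
ft_force: [-1.0, -0.2, 5.8]
width: 0.0442
grasp_force: 63.1
t 16.42 ee [0.6975 0.0089 0.0344] q7 [ 0.26  0.76 -0.5   1.61  0.44  0.89 -0.45]
tool x,y axes [0.035 0.999 0.   ] [ 0.999 -0.035  0.002]
delta [-0.0004, -0.0012, -0.1256] rot [0.0021, -0.0002, -0.0002]
```

```bash
python3 -m jog '[{"delta_pos":[0,0,-0.005],"rot":[0,0,0],"gripper":255},{"delta_pos":[0,0,-0.015],"rot":[0,0,0],"gripper":255},{"delta_pos":[0,0,-0.03],"rot":[0,0,0],"gripper":255},{"delta_pos":[0,0,-0.05],"rot":[0,0,0],"gripper":255},{"delta_pos":[0,0,-0.075],"rot":[0,0,0],"gripper":255},{"delta_pos":[0,0,-0.1],"rot":[0,0,0],"gripper":255},{"delta_pos":[0,0,-0.12],"rot":[0,0,0],"gripper":255},{"delta_pos":[0,0,-0.135],"rot":[0,0,0],"gripper":255},{"delta_pos":[0,0,-0.14],"rot":[0,0,0],"gripper":255},{"delta_pos":[0,0,-0.14],"rot":[0,0,0],"gripper":255}]'
python3 go.py .5848 -.3109 .175 -9
```

```text
time_s: 17.25
ee_pos: [0.6975, 0.0087, 0.1752]
orientation: [0.719, 0.695, 0.001, 0.001]
ft_force: [0.2, -0.4, -4.4]
width: 0.0441
grasp_force: 62.4
t 17.25 ee [0.6975 0.0087 0.1752] q7 [ 0.29  0.61 -0.57  1.51  0.35  1.11 -0.38]
tool x,y axes [0.035 0.999 0.   ] [ 0.999 -0.035  0.004]
delta [-0.3234, -0.1014, -0.0002] rot [0.0037, -0.0004, 0.122]
```

```bash
python3 -m jog '[{"delta_pos":[-0.01,-0.003,0],"rot":[0,0,0.01],"gripper":255},{"delta_pos":[-0.03,-0.01,0],"rot":[0,0,0.02],"gripper":255},{"delta_pos":[-0.055,-0.017,0],"rot":[0,0,0.035],"gripper":255},{"delta_pos":[-0.08,-0.025,0],"rot":[0,0,0.05],"gripper":255},{"delta_pos":[-0.11,-0.035,0],"rot":[0,0,0.06],"gripper":255},{"delta_pos":[-0.14,-0.045,0],"rot":[0,0,0.07],"gripper":255},{"delta_pos":[-0.17,-0.054,0],"rot":[0,0,0.08],"gripper":255},{"delta_pos":[-0.2,-0.063,0],"rot":[0,0,0.09],"gripper":255},{"delta_pos":[-0.23,-0.072,0],"rot":[0,0,0.1],"gripper":255},{"delta_pos":[-0.255,-0.08,0],"rot":[0,0,0.11],"gripper":255}]'
python3 -m jog '[{"delta_pos":[-0.02,-0.006,0],"rot":[0,0,0.012],"gripper":255},{"delta_pos":[-0.04,-0.013,0],"rot":[0,0,0.012],"gripper":255},{"delta_pos":[-0.055,-0.018,0],"rot":[0,0,0.012],"gripper":255},{"delta_pos":[-0.06,-0.02,0.01],"rot":[0,0,0.012],"gripper":255},{"delta_pos":[-0.06,-0.02,0.03],"rot":[0,0,0.012],"gripper":255},{"delta_pos":[-0.06,-0.02,0.05],"rot":[0,0,0.012],"gripper":255},{"delta_pos":[-0.06,-0.02,0.065],"rot":[0,0,0.012],"gripper":255},{"delta_pos":[-0.06,-0.02,0.08],"rot":[0,0,0.012],"gripper":255},{"delta_pos":[-0.06,-0.02,0.09],"rot":[0,0,0.012],"gripper":255},{"delta_pos":[-0.06,-0.02,0.09],"rot":[0,0,0.012],"gripper":255}]'
python3 go.py .5848 -.3109 .0364 -9; python3 -c "
from h import *
grab('wrist','w5.png');grab('top','t5.png')"
```

```text
time_s: 18.08
ee_pos: [0.6049, -0.2472, 0.1708]
orientation: [0.758, 0.653, -0.002, -0.001]
ft_force: [0.7, -0.9, -4.4]
width: 0.044
grasp_force: 62.3
time_s: 18.92
ee_pos: [0.5769, -0.2986, 0.0788]
orientation: [0.76, 0.65, -0.001, -0.003]
ft_force: [-1.2, 0.2, -4.5]
width: 0.0444
grasp_force: 62.2
t 18.92 ee [ 0.5769 -0.2986  0.0788] q7 [ 0.75  0.64 -0.48  1.7   0.36  0.9  -0.04]
tool x,y axes [0.156 0.988 0.002] [ 0.988 -0.156 -0.007]
delta [-0.011, 0.01, 0.0423] rot [-0.0067, -0.0023, 0.0007]
```

View pics/w5.png

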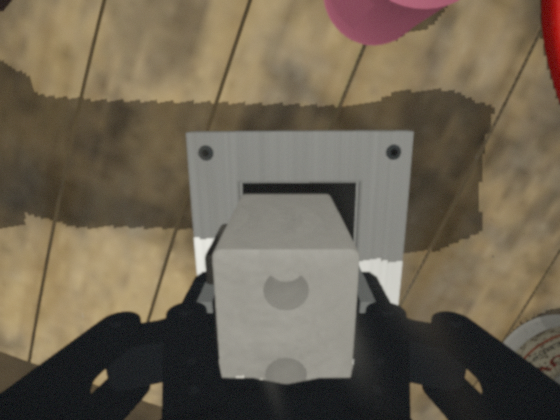

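The nest's far corners show at (243,183) and (357,182), the plate's at (187,132) and (413,131). I'll check the nest against those.

```bash
python3 - <<'E'
from h import *
q=onplane('wrist',[[243,183],[357,182],[187,132],[413,131]],.012)[:,:2];print(q.round(4))
for a,b,h in((q[0],q[1],.053),(q[2],q[3],.0825)):
    e=b-a;L=np.linalg.norm(e);e/=L;n=np.array([e[1],-e[0]])
    if n[1]>0:n=-n
    print('len',L,'ang',np.degrees(np.arctan2(e[1],e[0])),'centre',(a+b)/2+n*h)
E
python3 go.py .5848 -.3109 .0364 -9
```

```text
[[ 0.5565 -0.2673]
 [ 0.6223 -0.277 ]
 [ 0.5305 -0.2335]
 [ 0.6567 -0.2526]]
len 0.06649515853640997 ang -8.352561097750339 centre [ 0.58166067 -0.3245646 ]
len 0.12760609366811557 ang -8.637938554177477 centre [ 0.5812386  -0.32460872]
t 19.02 ee [ 0.5791 -0.2994  0.0821] q7 [ 0.75  0.63 -0.48  1.7   0.36  0.9  -0.04]
tool x,y axes [0.156 0.988 0.001] [ 0.988 -0.156 -0.001]
delta [-0.0105, 0.0075, 0.0456] rot [-0.0012, -0.0008, 0.0005]
```

```bash
python3 -m jog '[{"delta_pos":[-0.006,0.004,0],"rot":[0,0,0],"gripper":255},{"delta_pos":[-0.011,0.008,0],"rot":[0,0,0],"gripper":255},{"delta_pos":[-0.011,0.008,0.01],"rot":[0,0,0],"gripper":255},{"delta_pos":[-0.011,0.008,0.02],"rot":[0,0,0],"gripper":255},{"delta_pos":[-0.011,0.008,0.03],"rot":[0,0,0],"gripper":255},{"delta_pos":[-0.011,0.008,0.037],"rot":[0,0,0],"gripper":255},{"delta_pos":[-0.011,0.008,0.041],"rot":[0,0,0],"gripper":255},{"delta_pos":[-0.011,0.008,0.044],"rot":[0,0,0],"gripper":255},{"delta_pos":[-0.011,0.008,0.044],"rot":[0,0,0],"gripper":255}]'
python3 -m jog '[{"delta_pos":[0,0,0.001],"rot":[0,0,0],"gripper":255},{"delta_pos":[0,0,0.002],"rot":[0,0,0],"gripper":255},{"delta_pos":[0,0,0.002],"rot":[0,0,0],"gripper":255}]'
python3 go.py .585 -.3115 .0364 -9
```

```text
time_s: 19.77
ee_pos: [0.5851, -0.3117, 0.0379]
orientation: [0.76, 0.65, -0.0, -0.001]
ft_force: [-1.4, -0.1, -4.6]
width: 0.0445
grasp_force: 62.3
time_s: 20.02
ee_pos: [0.5857, -0.3122, 0.0371]
orientation: [0.76, 0.649, 0.0, 0.0]
ft_force: [-1.2, -0.1, -3.5]
width: 0.0446
grasp_force: 62.3
t 20.02 ee [ 0.5857 -0.3122  0.0371] q7 [ 0.74  0.7  -0.45  1.7   0.39  0.83 -0.05]
tool x,y axes [ 0.156  0.988 -0.   ] [ 0.988 -0.156  0.001]
delta [0.0006, -0.0008, 0.0007] rot [0.0006, 0.0003, 0.0001]
```

```bash
python3 -m jog '[{"delta_pos":[0,0,0.001],"rot":[0,0,0],"gripper":255},{"delta_pos":[0,0,0.0015],"rot":[0,0,0],"gripper":255},{"delta_pos":[0,0,0.0015],"rot":[0,0,0],"gripper":255}]'
python3 -m jog '[{"delta_pos":[0,0,0],"rot":[0,0,0],"gripper":120},{"delta_pos":[0,0,0],"rot":[0,0,0],"gripper":60},{"delta_pos":[0,0,0],"rot":[0,0,0],"gripper":0},{"delta_pos":[0,0,0],"rot":[0,0,0],"gripper":0},{"delta_pos":[0,0,0],"rot":[0,0,0],"gripper":0},{"delta_pos":[0,0,0],"rot":[0,0,0],"gripper":0}]'
python3 -m jog '[{"delta_pos":[0,0,-0.01],"rot":[0,0,0],"gripper":0},{"delta_pos":[0,0,-0.03],"rot":[0,0,0],"gripper":0},{"delta_pos":[0,0,-0.055],"rot":[0,0,0],"gripper":0},{"delta_pos":[0,0,-0.085],"rot":[0,0,0],"gripper":0},{"delta_pos":[0,0,-0.115],"rot":[0,0,0],"gripper":0},{"delta_pos":[0,0,-0.145],"rot":[0,0,0],"gripper":0},{"delta_pos":[0,0,-0.165],"rot":[0,0,0],"gripper":0},{"delta_pos":[0,0,-0.165],"rot":[0,0,0],"gripper":0}]'
python3 - <<'E'
from h import *
grab('wrist','w6.png');P=cloud('wrist')
m=(P[:,:,2]>.07)&(P[:,:,2]<.086)&(abs(P[:,:,0]-.583)<.06)&(abs(P[:,:,1]+.31)<.07)
q=P[m];r=cv2.minAreaRect((q[:,:2]*1000).astype(np.float32));print(len(q),np.percentile(q[:,2],[2,50,98]),r)
E
python3 go.py .595 .194 .21 93
```

```text
time_s: 20.27
ee_pos: [0.5859, -0.3123, 0.0364]
orientation: [0.76, 0.649, 0.0, 0.001]
ft_force: [-1.8, 1.3, 2.7]
width: 0.0444
grasp_force: 63.0
time_s: 20.77
ee_pos: [0.5857, -0.3121, 0.0354]
orientation: [0.76, 0.649, 0.0, 0.0]
ft_force: [0.4, 0.6, -0.6]
width: 0.0854
grasp_force: 0.0
time_s: 21.43
ee_pos: [0.5885, -0.3127, 0.207]
orientation: [0.76, 0.649, 0.002, 0.005]
ft_force: [1.0, -0.2, 0.5]
width: 0.0855
grasp_force: 0.0
3906 [0.07402005 0.07593002 0.07729953] ((585.8983764648438, -312.648681640625), (59.562835693359375, 45.113033294677734), 80.98084259033203)
t 21.48 ee [ 0.5872 -0.3124  0.2042] q7 [ 0.79  0.53 -0.52  1.57  0.28  1.11  0.04]
tool x,y axes [ 0.156  0.988 -0.002] [ 0.988 -0.156  0.006]
delta [0.5014, -0.0714, -0.0073] rot [0.0065, -0.0025, 1.3615]
```

View pics/w6.png

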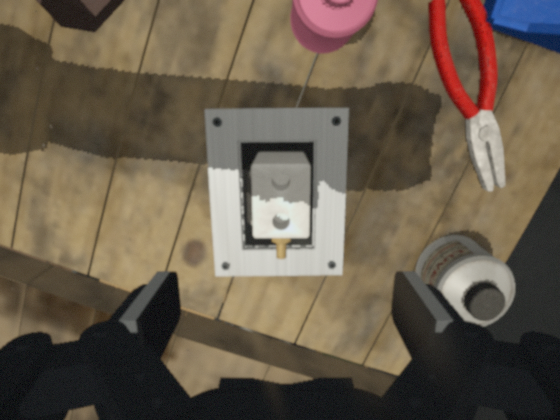

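The block sits in the nest at (280,195) with clearance all round, nipple inside at (280,248). Its top middle is at (0.586,-0.3126), as wanted. Next the cleaner goes back.

```bash
python3 -m jog '[{"delta_pos":[0.01,-0.001,-0.01],"rot":[0,0,0.08],"gripper":0},{"delta_pos":[0.03,-0.004,-0.02],"rot":[0,0,0.19],"gripper":0},{"delta_pos":[0.06,-0.008,-0.03],"rot":[0,0,0.3],"gripper":0},{"delta_pos":[0.09,-0.012,-0.03],"rot":[0,0,0.41],"gripper":0},{"delta_pos":[0.12,-0.017,-0.03],"rot":[0,0,0.52],"gripper":0},{"delta_pos":[0.15,-0.021,-0.03],"rot":[0,0,0.63],"gripper":0},{"delta_pos":[0.18,-0.025,-0.03],"rot":[0,0,0.74],"gripper":0},{"delta_pos":[0.21,-0.03,-0.03],"rot":[0,0,0.85],"gripper":0},{"delta_pos":[0.24,-0.034,-0.03],"rot":[0,0,0.96],"gripper":0},{"delta_pos":[0.27,-0.038,-0.03],"rot":[0,0,1.05],"gripper":0}]'
python3 go.py .595 .194 .21 90
```

```text
time_s: 22.32
ee_pos: [0.5892, -0.0381, 0.2293]
orientation: [0.984, 0.178, -0.001, -0.0]
ft_force: [0.1, 0.8, 0.2]
width: 0.0855
grasp_force: 0.0
t 22.32 ee [ 0.5892 -0.0381  0.2293] q7 [ 0.3   0.36 -0.4   1.72  0.16  1.09 -1.36]
tool x,y axes [ 0.936  0.351 -0.002] [ 0.351 -0.936 -0.001]
delta [0.087, -0.2153, 0.0192] rot [-0.0002, 0.0021, 0.3587]
```

```bash
python3 -m jog '[{"delta_pos":[0.012,-0.03,0.002],"rot":[0,0,0.06],"gripper":0},{"delta_pos":[0.025,-0.06,0.005],"rot":[0,0,0.12],"gripper":0},{"delta_pos":[0.036,-0.09,0.008],"rot":[0,0,0.18],"gripper":0},{"delta_pos":[0.048,-0.12,0.01],"rot":[0,0,0.24],"gripper":0},{"delta_pos":[0.06,-0.15,0.014],"rot":[0,0,0.3],"gripper":0},{"delta_pos":[0.072,-0.18,0.018],"rot":[0,0,0.358],"gripper":0},{"delta_pos":[0.082,-0.203,0.018],"rot":[0,0,0.358],"gripper":0},{"delta_pos":[0.087,-0.215,0.018],"rot":[0,0,0.358],"gripper":0},{"delta_pos":[0.087,-0.215,0.018],"rot":[0,0,0.358],"gripper":0},{"delta_pos":[0.087,-0.215,0.018],"rot":[0,0,0.358],"gripper":0}]'
python3 - <<'E'
from h import *
grab('wrist','w7.png');P=cloud('wrist')
m=(P[:,:,2]>.12)&(P[:,:,2]<.136)&(abs(P[:,:,0]-.595)<.04)&(abs(P[:,:,1]-.194)<.04);q=P[m];print(len(q),((q.min(0)+q.max(0))/2).round(4),(q.max(0)-q.min(0)).round(3))
E
python3 go.py .595 .194 .064 90
```

```text
time_s: 23.15
ee_pos: [0.5948, 0.1916, 0.2116]
orientation: [1.0, 0.003, -0.001, 0.001]
ft_force: [-0.1, -0.5, 0.3]
width: 0.0856
grasp_force: 0.0
1483 [0.5945 0.1941 0.1239] [0.029 0.029 0.008]
t 23.2 ee [0.5952 0.1901 0.2118] q7 [-0.1   0.43 -0.38  1.66  0.18  1.08 -2.1 ]
tool x,y axes [ 1.     0.004 -0.001] [ 0.004 -1.     0.002]
delta [-0.0001, -0.0042, 0.1478] rot [0.002, 0.0007, 0.0039]
```

View pics/w7.png

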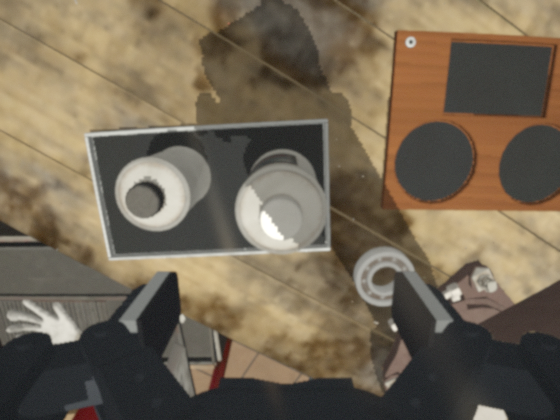

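Both cans stand upright in the tray, oil at (150,195) and cleaner at (280,215). The board's wells are empty, the left one at (434,161). Gripping the cleaner, then lifting.

```bash
python3 -c "
from h import *
print(onplane('wrist',[[434,161]],.005))"; python3 -m jog '[{"delta_pos":[0,-0.004,0.02],"rot":[0,0,0.004],"gripper":0},{"delta_pos":[0,-0.004,0.045],"rot":[0,0,0.004],"gripper":0},{"delta_pos":[0,-0.004,0.07],"rot":[0,0,0.004],"gripper":0},{"delta_pos":[0,-0.004,0.095],"rot":[0,0,0.004],"gripper":0},{"delta_pos":[0,-0.004,0.118],"rot":[0,0,0.004],"gripper":0},{"delta_pos":[0,-0.004,0.133],"rot":[0,0,0.004],"gripper":0},{"delta_pos":[0,-0.004,0.143],"rot":[0,0,0.004],"gripper":0},{"delta_pos":[0,-0.004,0.147],"rot":[0,0,0.004],"gripper":0},{"delta_pos":[0,-0.004,0.147],"rot":[0,0,0.004],"gripper":0}]'
python3 -m jog '[{"delta_pos":[0,0,0],"rot":[0,0,0],"gripper":60},{"delta_pos":[0,0,0],"rot":[0,0,0],"gripper":130},{"delta_pos":[0,0,0],"rot":[0,0,0],"gripper":200},{"delta_pos":[0,0,0],"rot":[0,0,0],"gripper":255},{"delta_pos":[0,0,0],"rot":[0,0,0],"gripper":255},{"delta_pos":[0,0,0],"rot":[0,0,0],"gripper":255},{"delta_pos":[0,0,0],"rot":[0,0,0],"gripper":255},{"delta_pos":[0,0,0],"rot":[0,0,0],"gripper":255}]'
python3 -m jog '[{"delta_pos":[0,0,-0.006],"rot":[0,0,0],"gripper":255},{"delta_pos":[0,0,-0.018],"rot":[0,0,0],"gripper":255},{"delta_pos":[0,0,-0.035],"rot":[0,0,0],"gripper":255},{"delta_pos":[0,0,-0.05],"rot":[0,0,0],"gripper":255},{"delta_pos":[0,0,-0.06],"rot":[0,0,0],"gripper":255},{"delta_pos":[0,0,-0.06],"rot":[0,0,0],"gripper":255},{"delta_pos":[0,0,-0.06],"rot":[0,0,0],"gripper":255}]'
python3 go.py .6155 .046 .125 90
```

```text
[[0.61722073 0.04684647 0.005     ]]
time_s: 23.95
ee_pos: [0.5952, 0.1946, 0.0648]
orientation: [1.0, -0.0, -0.0, 0.001]
ft_force: [0.5, -0.0, 1.0]
width: 0.0854
grasp_force: 0.0
time_s: 24.62
ee_pos: [0.5962, 0.1962, 0.0669]
orientation: [1.0, 0.001, 0.001, 0.0]
ft_force: [0.1, -2.1, 6.1]
width: 0.0651
grasp_force: 66.1
time_s: 25.2
ee_pos: [0.5951, 0.1966, 0.1259]
orientation: [1.0, 0.001, 0.0, -0.0]
ft_force: [-0.4, 0.9, -3.0]
width: 0.065
grasp_force: 66.6
t 25.2 ee [0.5951 0.1966 0.1259] q7 [-0.12  0.52 -0.37  1.74  0.23  0.92 -2.15]
tool x,y axes [1.    0.002 0.001] [ 0.002 -1.    -0.   ]
delta [0.0201, 0.1507, 0.0008] rot [-0.0003, -0.001, 0.002]
```

```bash
python3 -m jog '[{"delta_pos":[0.002,0.01,0],"rot":[0,0,0],"gripper":255},{"delta_pos":[0.005,0.03,0],"rot":[0,0,0],"gripper":255},{"delta_pos":[0.008,0.055,0],"rot":[0,0,0],"gripper":255},{"delta_pos":[0.012,0.085,0],"rot":[0,0,0],"gripper":255},{"delta_pos":[0.016,0.112,0],"rot":[0,0,0],"gripper":255},{"delta_pos":[0.019,0.135,0],"rot":[0,0,0],"gripper":255},{"delta_pos":[0.021,0.15,0],"rot":[0,0,0],"gripper":255},{"delta_pos":[0.021,0.15,0.003],"rot":[0,0,0],"gripper":255},{"delta_pos":[0.021,0.15,0.015],"rot":[0,0,0],"gripper":255},{"delta_pos":[0.021,0.15,0.03],"rot":[0,0,0],"gripper":255}]'
python3 -m jog '[{"delta_pos":[0,0,0.01],"rot":[0,0,0],"gripper":255},{"delta_pos":[0,0,0.018],"rot":[0,0,0],"gripper":255},{"delta_pos":[0,0,0.023],"rot":[0,0,0],"gripper":255},{"delta_pos":[0,0,0.026],"rot":[0,0,0],"gripper":255},{"delta_pos":[0,0,0.028],"rot":[0,0,0],"gripper":255},{"delta_pos":[0,0,0.028],"rot":[0,0,0],"gripper":255},{"delta_pos":[0,0,0.028],"rot":[0,0,0],"gripper":255}]'
```

```text
time_s: 26.03
ee_pos: [0.6164, 0.0473, 0.0947]
orientation: [1.0, 0.001, 0.001, -0.001]
ft_force: [0.0, 0.7, -2.5]
width: 0.0647
grasp_force: 66.7
time_s: 26.62
ee_pos: [0.6167, 0.0466, 0.0677]
orientation: [1.0, 0.001, 0.0, -0.0]
ft_force: [0.2, 0.7, -1.8]
width: 0.0652
grasp_force: 66.7
```

```bash
python3 -m jog '[{"delta_pos":[0,0,0.001],"rot":[0,0,0],"gripper":255},{"delta_pos":[0,0,0.002],"rot":[0,0,0],"gripper":255},{"delta_pos":[0,0,0.002],"rot":[0,0,0],"gripper":255}]'
python3 -m jog '[{"delta_pos":[0,0,0],"rot":[0,0,0],"gripper":180},{"delta_pos":[0,0,0],"rot":[0,0,0],"gripper":120},{"delta_pos":[0,0,0],"rot":[0,0,0],"gripper":60},{"delta_pos":[0,0,0],"rot":[0,0,0],"gripper":0},{"delta_pos":[0,0,0],"rot":[0,0,0],"gripper":0},{"delta_pos":[0,0,0],"rot":[0,0,0],"gripper":0}]'
python3 -m jog '[{"delta_pos":[0,0,-0.01],"rot":[0,0,0],"gripper":0},{"delta_pos":[0,0,-0.03],"rot":[0,0,0],"gripper":0},{"delta_pos":[0,0,-0.06],"rot":[0,0,0],"gripper":0},{"delta_pos":[0,0,-0.09],"rot":[0,0,0],"gripper":0},{"delta_pos":[0,0,-0.12],"rot":[0,0,0],"gripper":0},{"delta_pos":[-0.002,-0.02,-0.14],"rot":[0,0,0],"gripper":0},{"delta_pos":[-0.004,-0.05,-0.145],"rot":[0,0,0],"gripper":0},{"delta_pos":[-0.006,-0.08,-0.145],"rot":[0,0,0],"gripper":0},{"delta_pos":[-0.009,-0.11,-0.145],"rot":[0,0,0],"gripper":0},{"delta_pos":[-0.011,-0.14,-0.145],"rot":[0,0,0],"gripper":0}]'
python3 go.py .6005 .294 .21 90
```

```text
time_s: 26.87
ee_pos: [0.6169, 0.0465, 0.0664]
orientation: [1.0, 0.001, 0.001, 0.0]
ft_force: [-1.5, -0.7, 2.5]
width: 0.0649
grasp_force: 67.1
time_s: 27.37
ee_pos: [0.6162, 0.0464, 0.0651]
orientation: [1.0, 0.001, -0.0, 0.0]
ft_force: [-0.5, 0.6, 0.7]
width: 0.0854
grasp_force: 0.0
time_s: 28.2
ee_pos: [0.6047, 0.1877, 0.2114]
orientation: [1.0, 0.001, 0.001, -0.0]
ft_force: [0.2, 0.1, -0.0]
width: 0.0859
grasp_force: 0.0
t 28.2 ee [0.6047 0.1877 0.2114] q7 [-0.08  0.45 -0.4   1.65  0.19  1.09 -2.1 ]
tool x,y axes [1.    0.001 0.001] [ 0.001 -1.    -0.   ]
delta [-0.0041, -0.1063, 0.0014] rot [-0.0002, -0.0011, 0.0015]
```

```bash
python3 -m jog '[{"delta_pos":[-0.001,-0.03,0],"rot":[0,0,0],"gripper":0},{"delta_pos":[-0.002,-0.06,0],"rot":[0,0,0],"gripper":0},{"delta_pos":[-0.003,-0.085,0],"rot":[0,0,0],"gripper":0},{"delta_pos":[-0.004,-0.1,0],"rot":[0,0,0],"gripper":0},{"delta_pos":[-0.004,-0.106,0],"rot":[0,0,0],"gripper":0},{"delta_pos":[-0.004,-0.106,0],"rot":[0,0,0],"gripper":0},{"delta_pos":[-0.004,-0.106,0],"rot":[0,0,0],"gripper":0}]'
python3 - <<'E'
from h import *
grab('wrist','w8.png');P=cloud('wrist')
m=(P[:,:,2]>.099)&(P[:,:,2]<.115)&(abs(P[:,:,0]-.6)<.04)&(abs(P[:,:,1]-.294)<.04);q=P[m];print(len(q),((q.min(0)+q.max(0))/2).round(4),(q.max(0)-q.min(0)).round(3))
E
python3 go.py .6005 .294 .047 90
```

```text
time_s: 28.78
ee_pos: [0.6013, 0.2907, 0.2103]
orientation: [1.0, 0.0, 0.0, 0.001]
ft_force: [-0.4, -0.6, -0.4]
width: 0.0852
grasp_force: 0.0
1002 [0.6014 0.2936 0.1033] [0.025 0.025 0.009]
t 28.83 ee [0.6016 0.29   0.2102] q7 [-0.23  0.51 -0.41  1.56  0.22  1.12 -2.26]
tool x,y axes [ 1.    -0.001  0.   ] [-0.001 -1.     0.002]
delta [-0.0011, -0.0043, 0.1632] rot [0.0018, -0.0002, -0.0008]
```

```bash
python3 -m jog '[{"delta_pos":[0,-0.003,0.03],"rot":[0,0,0],"gripper":0},{"delta_pos":[0,-0.003,0.055],"rot":[0,0,0],"gripper":0},{"delta_pos":[0,-0.003,0.08],"rot":[0,0,0],"gripper":0},{"delta_pos":[0,-0.003,0.105],"rot":[0,0,0],"gripper":0},{"delta_pos":[0,-0.003,0.13],"rot":[0,0,0],"gripper":0},{"delta_pos":[0,-0.003,0.148],"rot":[0,0,0],"gripper":0},{"delta_pos":[0,-0.003,0.158],"rot":[0,0,0],"gripper":0},{"delta_pos":[0,-0.003,0.163],"rot":[0,0,0],"gripper":0},{"delta_pos":[0,-0.003,0.163],"rot":[0,0,0],"gripper":0}]'
python3 -m jog '[{"delta_pos":[0,0,0],"rot":[0,0,0],"gripper":60},{"delta_pos":[0,0,0],"rot":[0,0,0],"gripper":130},{"delta_pos":[0,0,0],"rot":[0,0,0],"gripper":200},{"delta_pos":[0,0,0],"rot":[0,0,0],"gripper":255},{"delta_pos":[0,0,0],"rot":[0,0,0],"gripper":255},{"delta_pos":[0,0,0],"rot":[0,0,0],"gripper":255},{"delta_pos":[0,0,0],"rot":[0,0,0],"gripper":255},{"delta_pos":[0,0,0],"rot":[0,0,0],"gripper":255}]'
python3 -m jog '[{"delta_pos":[0,0,-0.006],"rot":[0,0,0],"gripper":255},{"delta_pos":[0,0,-0.018],"rot":[0,0,0],"gripper":255},{"delta_pos":[0,0,-0.04],"rot":[0,0,0],"gripper":255},{"delta_pos":[0,0,-0.065],"rot":[0,0,0],"gripper":255},{"delta_pos":[0,0,-0.09],"rot":[0,0,0],"gripper":255},{"delta_pos":[0,0,-0.115],"rot":[0,0,0],"gripper":255},{"delta_pos":[0,0,-0.14],"rot":[0,0,0],"gripper":255},{"delta_pos":[0,0,-0.155],"rot":[0,0,0],"gripper":255},{"delta_pos":[0,0,-0.155],"rot":[0,0,0],"gripper":255}]'
python3 go.py .615 -.057 .2 90
```

```text
time_s: 29.58
ee_pos: [0.601, 0.294, 0.0467]
orientation: [1.0, 0.0, -0.0, 0.001]
ft_force: [0.3, -0.2, 0.0]
width: 0.0854
grasp_force: 0.0
time_s: 30.25
ee_pos: [0.6021, 0.2958, 0.0492]
orientation: [1.0, 0.001, 0.002, -0.0]
ft_force: [0.2, -0.6, 6.1]
width: 0.0571
grasp_force: 63.9
time_s: 31.0
ee_pos: [0.6023, 0.297, 0.2074]
orientation: [1.0, 0.001, 0.003, -0.002]
ft_force: [-0.1, 0.3, -0.6]
width: 0.0565
grasp_force: 64.2
t 31.0 ee [0.6023 0.297  0.2074] q7 [-0.24  0.51 -0.41  1.56  0.22  1.11 -2.27]
tool x,y axes [1.    0.002 0.007] [ 0.002 -1.    -0.004]
delta [0.0119, 0.3541, 0.006] rot [-0.004, -0.007, 0.0021]
```

```bash
python3 -m jog '[{"delta_pos":[0,0.01,0],"rot":[0,0,0],"gripper":255},{"delta_pos":[0.002,0.03,0],"rot":[0,0,0],"gripper":255},{"delta_pos":[0.003,0.055,0],"rot":[0,0,0],"gripper":255},{"delta_pos":[0.004,0.085,0],"rot":[0,0,0],"gripper":255},{"delta_pos":[0.005,0.115,0],"rot":[0,0,0],"gripper":255},{"delta_pos":[0.006,0.145,0],"rot":[0,0,0],"gripper":255},{"delta_pos":[0.007,0.175,0],"rot":[0,0,0],"gripper":255},{"delta_pos":[0.008,0.205,0],"rot":[0,0,0],"gripper":255},{"delta_pos":[0.009,0.235,0],"rot":[0,0,0],"gripper":255},{"delta_pos":[0.01,0.26,0],"rot":[0,0,0],"gripper":255}]'
python3 -m jog '[{"delta_pos":[0.001,0.03,0],"rot":[0,0,0],"gripper":255},{"delta_pos":[0.002,0.055,0],"rot":[0,0,0],"gripper":255},{"delta_pos":[0.003,0.075,0],"rot":[0,0,0],"gripper":255},{"delta_pos":[0.003,0.088,0],"rot":[0,0,0],"gripper":255},{"delta_pos":[0.003,0.093,0],"rot":[0,0,0],"gripper":255},{"delta_pos":[0.003,0.093,0],"rot":[0,0,0],"gripper":255},{"delta_pos":[0.003,0.093,0],"rot":[0,0,0],"gripper":255},{"delta_pos":[0.003,0.093,0],"rot":[0,0,0],"gripper":255}]'
python3 go.py .616 -.057 .0485 90
```

```text
time_s: 31.83
ee_pos: [0.6095, 0.0314, 0.2001]
orientation: [1.0, -0.0, -0.002, 0.001]
ft_force: [-0.2, -0.5, -1.7]
width: 0.0569
grasp_force: 64.2
time_s: 32.5
ee_pos: [0.6143, -0.0553, 0.2021]
orientation: [1.0, 0.002, -0.0, -0.001]
ft_force: [0.1, -0.2, -2.2]
width: 0.0568
grasp_force: 64.3
t 32.5 ee [ 0.6143 -0.0553  0.2021] q7 [ 0.28  0.42 -0.35  1.7   0.16  1.05 -1.69]
tool x,y axes [ 1.     0.005 -0.   ] [ 0.005 -1.    -0.001]
delta [0.0018, 0.0019, 0.1536] rot [-0.0012, 0.0003, 0.0047]
```

```bash
python3 -m jog '[{"delta_pos":[0.001,0.002,0.01],"rot":[0,0,0.004],"gripper":255},{"delta_pos":[0.001,0.002,0.03],"rot":[0,0,0.004],"gripper":255},{"delta_pos":[0.001,0.002,0.055],"rot":[0,0,0.004],"gripper":255},{"delta_pos":[0.001,0.002,0.08],"rot":[0,0,0.004],"gripper":255},{"delta_pos":[0.001,0.002,0.105],"rot":[0,0,0.004],"gripper":255},{"delta_pos":[0.001,0.002,0.125],"rot":[0,0,0.004],"gripper":255},{"delta_pos":[0.001,0.002,0.14],"rot":[0,0,0.004],"gripper":255},{"delta_pos":[0.001,0.002,0.148],"rot":[0,0,0.004],"gripper":255},{"delta_pos":[0.001,0.002,0.151],"rot":[0,0,0.004],"gripper":255},{"delta_pos":[0.001,0.002,0.151],"rot":[0,0,0.004],"gripper":255}]'
python3 -m jog '[{"delta_pos":[0,0,0.001],"rot":[0,0,0],"gripper":255},{"delta_pos":[0,0,0.002],"rot":[0,0,0],"gripper":255},{"delta_pos":[0,0,0.002],"rot":[0,0,0],"gripper":255}]'
```

```text
time_s: 33.33
ee_pos: [0.6153, -0.0589, 0.0507]
orientation: [1.0, -0.001, -0.0, -0.0]
ft_force: [0.4, -0.0, -1.3]
width: 0.0568
grasp_force: 64.3
time_s: 33.58
ee_pos: [0.6161, -0.0595, 0.0502]
orientation: [1.0, -0.001, 0.001, 0.0]
ft_force: [0.3, -0.3, -2.3]
width: 0.0569
grasp_force: 64.3
```

```bash
python3 -m jog '[{"delta_pos":[0,0,0.001],"rot":[0,0,0],"gripper":255},{"delta_pos":[0,0,0.002],"rot":[0,0,0],"gripper":255},{"delta_pos":[0,0,0.002],"rot":[0,0,0],"gripper":255}]'
```

```text
time_s: 33.83
ee_pos: [0.616, -0.0596, 0.0487]
orientation: [1.0, -0.001, 0.001, 0.0]
ft_force: [-2.2, -0.4, 3.7]
width: 0.0574
grasp_force: 64.7
```

Contact is made. Releasing and lifting clear.

```bash
python3 -m jog '[{"delta_pos":[0,0,0],"rot":[0,0,0],"gripper":180},{"delta_pos":[0,0,0],"rot":[0,0,0],"gripper":120},{"delta_pos":[0,0,0],"rot":[0,0,0],"gripper":60},{"delta_pos":[0,0,0],"rot":[0,0,0],"gripper":0},{"delta_pos":[0,0,0],"rot":[0,0,0],"gripper":0},{"delta_pos":[0,0,0],"rot":[0,0,0],"gripper":0}]'
python3 -m jog '[{"delta_pos":[0,0,-0.01],"rot":[0,0,0],"gripper":0},{"delta_pos":[0,0,-0.03],"rot":[0,0,0],"gripper":0},{"delta_pos":[0,0,-0.06],"rot":[0,0,0],"gripper":0},{"delta_pos":[0,0,-0.09],"rot":[0,0,0],"gripper":0},{"delta_pos":[0,0,-0.12],"rot":[0,0,0],"gripper":0},{"delta_pos":[0,0,-0.15],"rot":[0,0,0],"gripper":0},{"delta_pos":[0,0,-0.18],"rot":[0,0,0],"gripper":0},{"delta_pos":[0,0,-0.2],"rot":[0,0,0],"gripper":0},{"delta_pos":[0,0,-0.2],"rot":[0,0,0],"gripper":0},{"delta_pos":[0,0,-0.2],"rot":[0,0,0],"gripper":0}]'
python3 - <<'E'
from h import *
grab('wrist','w9.png');P=cloud('wrist')
for nm,lo,hi,c in(('oil',.099,.115,(.614,-.057)),('cleaner',.12,.136,(.615,.046)),('block',.07,.085,(.586,-.312))):
    q=P[(P[:,:,2]>lo)&(P[:,:,2]<hi)&(abs(P[:,:,0]-c[0])<.04)&(abs(P[:,:,1]-c[1])<.04)]
    if len(q):print(nm,len(q),((q.min(0)+q.max(0))/2).round(4),'ztop',np.percentile(q[:,2],[50,98]).round(4))
E
```

```text
time_s: 34.33
ee_pos: [0.6155, -0.0598, 0.0472]
orientation: [1.0, -0.001, 0.0, 0.0]
ft_force: [-0.4, -0.5, -0.7]
width: 0.0857
grasp_force: 0.3
time_s: 35.17
ee_pos: [0.6161, -0.0594, 0.2493]
orientation: [1.0, -0.001, 0.002, 0.0]
ft_force: [-0.2, -0.2, -1.2]
width: 0.0854
grasp_force: 0.0
oil 754 [ 0.6153 -0.0599  0.1034] ztop [0.1049 0.1065]
cleaner 1119 [0.6155 0.0441 0.1235] ztop [0.1248 0.1262]
block 1761 [ 0.5878 -0.3009  0.0742] ztop [0.0758 0.0774]
```

View pics/w9.png

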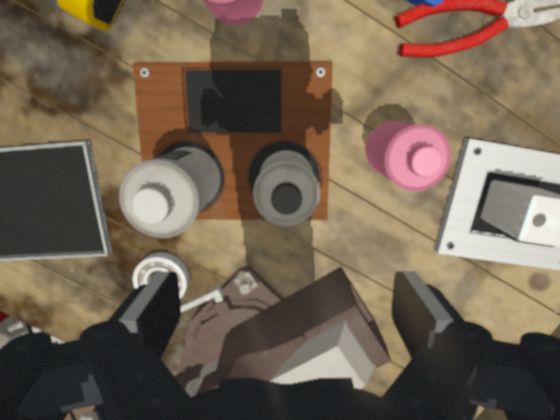

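Both cans stand in their own wells, cleaner at (160,195) and oil at (287,190), within about 3 mm of where they started. The block is in the nest at (520,205), and the gripper is clear. Handing in.

```bash
python3 -c "
from station import robot
print(robot.job_done())"
```

```text
the job is handed in; nothing more can be done
None
```

I handed the job in at about 35 s on the robot's clock: the valve block is seated in the test plate's nest and both cans stand in their original wells, about 3 mm from where they started; the hand-in gave no verdict.

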